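# Pack the clamp meter and pen tester into their foam case and shut it

## Robot

A 7-joint arm with a two-finger parallel gripper is mounted at the origin on the work surface. World frame = base frame: x ahead of the robot, y to its left, z up, the work surface at z = 0. Lengths are in m, angles in degrees, forces in N, time in s.
With the tool pointing down it reaches from about 0.425 to 0.875 m from the base axis. Payload 4.7 kg.
Tool frame: the origin (TCP) lies on the centre line of the jaws, within the pads' length; the fingertips stand env.nose_length ahead of it and the grasp point (between the pads) lies 8 mm behind it (env.nose_length is the distance from the TCP to the fingertips, in m); y points along the fingers, z is the direction in which the jaws open and shut, and the axes are right-handed (so a half turn about y gives the same grasp; the last joint's range is limited). The gripper opens to 87 mm and grips with 3 to 60 N. Pads are 19 mm wide; open, the fingers measure 117 mm over their backs; the gripper's body (75 mm by 190 mm) begins 51 mm behind the grasp point.
Start: joints at [68.531, 18.392, -4.016, 83.108, 1.295, 78.541, -3.26], TCP at [0.246, -0.602, 0.234] pointing down, gripper open.
Joint ranges: [-163.93, 163.93], [-17.29, 119.83], [-79.2, 71.16], [3.27, 140.29], [-89.18, 269.18], [5.43, 117.66], [-154.24, 154.24]. Speed limits (degrees/s): [147.25, 147.25, 180, 180, 180, 180, 180].

## Interface

Orientations are given as [roll, pitch, yaw] about the fixed x, y, z axes, in that order (R = Rz(yaw) Ry(pitch) Rx(roll)).
In Python, from cell import env, read_camera, camera_info, job, models gives the robot as it stands.
- The arm moves only by the tool move_arm, never from a script. Its argument "moves" is a list of rows, each a list of 6 numbers: the shift along the tool's x, y, z in mm, then the turn, a rotation vector about the tool's x, y, z in degrees. In form: [[x, y, z, ax, ay, az], ...]. A call has 1 to 20 rows; each row is the pose to reach, as a shift and turn from the pose commanded when the call began, along the tool's axes at that moment; what a row does not reach only later rows make up. A row lasts 1/12 s, in which the tool goes at most 41.7 mm and 7.16 degrees, less where a joint would pass 70% of its speed; a pose out of reach is approached as far as the arm can. A call with a gripper value outside its range is refused whole. "claw" is the finger opening in mm, from 0 to 87, set as the call begins (left out, the last holds). The fingers move at their own pace and stop on an object; "newtons" is the grip in N (left out, the last holds). Time passes only in rows, so rows that repeat a pose let the fingers close. It gives the time, the measured TCP pose, the force and the opening at its end, in the units of the state.
- env.get_obs(): the state, without advancing time (a new reading comes with each control period).
- read_camera(name): name is "side" or "top"; returns (picture, depth): 420x560x3 uint8, red, green, blue; 420x560 float32, m along the optical axis (not along the pixel's ray), 0 where there is no reading.
- camera_info(name): a dict with "fx", "fy", "cx", "cy" (pixels), "R" (3x3) and "t" (3): a world point X has camera coordinates R X + t. Camera axes: x right, y down, z forward; pixel columns grow to the right and rows downward; lengths in m; the calibration is good to about 2 mm. A picture is of the moment at which its call begins. camera_info takes no time and is no camera call.
- job.sign_off(): hands the job in, once; it reports no verdict.
Trained networks look in the newest picture that a camera, given by its name, has taken for a name from the list of things; names that differ only in an ending like _2 or _b are one class to them, and where a whole thing is asked for, a point or a joint stands for the part that bears it (a point fixed in the world has none). Each returns a list of dicts, best first, with "score" (0 to 1); they miss things now and then, are a little off and sometimes report something else, mostly with a low value. They report only what shows in the picture. A call takes as long as a camera call. They do not tell look-alikes from the thing itself.
- models.spot_in(target, camera): "point" ([x, y, z] in m, in world coordinates, good to about 4 mm: the middle of the surface that is visible of it).
- models.cut_out(target, camera): "mask" (420x560 bool, what is visible of it).
The state is a dict: "time_s": time; "qpos": joint angles; "joint_velocities": joint speeds; "effort": joint torques, N m; "tool_pos": TCP position; "tool_rot": TCP orientation; "force": force on the tool from outside, world axes, zero at the start; "wrist_torque": the same for the moment, N m; "grip_width": finger opening in m.
Only numpy, scipy, OpenCV 4.12 (cv2) and the standard library are available. Lean on these libraries where they do the work, as an engineer would, in place of code of your own. Each camera call takes 0.05 s, during which the arm holds its last target.

## Task

Pack the electrician's test kit: press the clamp meter and the pen tester fully home in their own cutouts in the case's foam, each lying level with its face up, then swing the case lid fully shut. The torch already in the foam stays where it is, and nothing else on the bench is to be shoved about.

Things in the scene. Friction and masses are not known exactly. Their poses are not given: they have to be found in the camera images.
- clamp_meter: Clamp meter on its back: teal body, display and dial up, dark jaw at one end; 186 mm long, 34 high, 250 g. Origin: underside, centre line, best grip point, near the centre of mass. x to the jaw, z up from the face. Body a box 54 wide (y), x -70 to 50; barrier 66 wide at x 48-58; jaw up to 70 wide, to x 116. Trigger to y 38 at x 64. Dial and keys up to 6 mm proud of the face.
- tester: Pen voltage tester, clip up: pale grey body, teal rear end, orange nose; 141 mm long, 20 high, 60 g. Origin: underside, centre line, best grip point. x to the nose, z up (side of steel clip and green button). Body a box 22 wide (y), x -60 to 45 mm; nose tapers from 19 to 6 diameter, to x 81. Clip on top, x -53 to -5, 3 mm high.
- case: Open black plastic case, heavy, does not slide: tray 260 (x) x 246 (y) x 52 mm high, 4 mm walls. Origin: underside centre. Lid hinged on the +y side; handle and two latches (leave hanging) on -y. Inside, two equal charcoal foam halves side by side along y, face 50 mm above the bench, yellow cutout floors: one for the meter, one for tester and torch; which is on which side varies.
- clamp_seat (a point): Floor of the meter-shaped cutout, 28 mm above the bench, where the meter's origin lies when home; x as the jaw must point, z up. 22 mm deep: meter stands 12 mm proud. Finger slots x -18 to 18, out to y +-55, 4 mm below the floor. Foam grips its sides: 2.8 mm room per side at the top, 1.2 mm too tight from 13 mm down; about 6 to 13 N presses it in, its weight does not. 3 mm play endways.
- tester_seat (a point): Floor of the tester's cutout, 35 mm above the bench, where its origin lies when home; x as the nose must point, z up. 15 mm deep: tester stands 5 mm proud. Finger slots x -18 to 18, out to y +-35, 5 mm below the floor. Foam grips its sides: 2 mm room per side at the top, 1 mm too tight from 9 mm down; about 4 to 8 N presses it in. 2.5 mm play endways.
- case_lid (a joint): Lid angle in rad: 0 shut, 1.57 upright, 1.95 fully open; it starts leaning back open. Stiff hinges: the lid stays where it is left, so push it all the way down (3 to 5 N near its free edge).
- lid_hinge (a point): Middle of the hinge axis, on the case's +y rim, 52 mm above the bench; axes as the case's: the hinge axis runs along x, z up. The lid is a shallow shell; shut, it reaches 246 mm from here to -y and its outer face lies 26 mm above here.
- lid_edge (a point): Middle of the lid's free edge, on its outer face (246 mm from the hinge axis, 26 mm outwards). x along the edge (260 mm wide), y towards the hinge, z out of the outer face.
- torch: Red pocket torch, 113 x 24 x 22 mm, already lying in its cutout in the tester's foam half, 58 mm beside the tester's seat (+y side), 4 mm proud. Origin: underside centre. Stays there.
- tape: Bystander: blue tape roll, 68 mm diameter, 19 mm high, lying flat. Origin: underside centre.
- junction_box: Bystander: grey junction box, 89 x 89 x 51 mm. Origin: underside centre.
- screwdriver: Bystander: screwdriver with green handle. Origin: on its underside; x runs to the blade.
- clip_jar: Bystander: white jar, 68 mm diameter, 95 mm high. Origin: underside centre.
- wire_reel: Bystander: small full reel of red wire standing on its flange, 96 mm diameter, 60 mm high. Origin: underside centre.
Mind the look-alikes: they are no part of the job. What is meant by the clamp_meter is not orange, and is the smaller of those in its own colour.

How it is judged:
By the outcome, as a careful person would: the job done as asked, in the order asked, and still so for the second after the job is handed in, with the robot touching nothing.
It also fails if it takes over 70 s, if anything falls off the work surface, if the arm or the gripper's body presses on something with over 40 N, if the wrist force passes 120 N, or if a joint passes its speed limit or range.

## Working session

There is one attempt and no reset: what is moved stays moved. The work goes in short steps, Python scripts to look and compute and a tool call to move; the robot and the scene stay as the last step left them, time stands still between calls to the robot, and variables do not carry over. Pictures are saved under pics/ and viewed, and the job is handed in when it is done.

Besides the shell and the picture viewer there is one more tool, called by a JSON object that holds its "api" and its "payload", one argument or row to a line. move_arm: Moves the arm, as the interface text tells. Its arguments: {"type":"object","properties":{"moves":{"type":"array","items":{"type":"array","items":{"type":"number"}}},"claw":{"type":"number"},"newtons":{"type":"number"}},"required":["moves"]}

```bash
ls; mkdir -p pics; python3 - <<'E'
from cell import env, read_camera, camera_info, job, models
import cv2,numpy as np
for n in("top","side"):
    p,d=read_camera(n); cv2.imwrite(f"pics/{n}0.png",p[:,:,::-1]); np.savez(f"{n}0.npz",p=p,d=d)
    print(camera_info(n))
print(env.get_obs(),env.nose_length)
E
```

```text
pics
{'fx': 503.238679153982, 'fy': 503.238679153982, 'cx': 280.17376619957986, 'cy': 214.79404491518142, 'R': array([[-2.88775185e-04, -9.99734535e-01,  2.30385859e-02],
       [-9.97904608e-01, -1.20254233e-03, -6.46911747e-02],
       [ 6.47017063e-02, -2.30089923e-02, -9.97639351e-01]]), 't': array([-0.09729643,  0.48880341,  1.30289299])}
{'fx': 413.3089114053352, 'fy': 413.3089114053352, 'cx': 274.66868986398634, 'cy': 207.40757852968162, 'R': array([[-0.78370263,  0.62108762,  0.00776906],
       [ 0.42619239,  0.54679415, -0.7206776 ],
       [-0.45185201, -0.56148582, -0.69322683]]), 't': array([ 0.44056526, -0.11024383,  1.38222845])}
{'time_s': 0.1, 'qpos': array([68.53095344, 18.43696115, -4.01500493, 83.16762692,  1.2963066 ,
       78.54206687, -3.26050743]), 'joint_velocities': array([ 0.04704324, -0.13890894,  0.1262204 , -0.18322381,  0.01451333,
       -0.02524036,  0.01313445]), 'effort': array([-9.83542341e-04, -4.92571306e+01, -4.06330414e-01, -3.13398385e+01,
       -6.42620330e-02,  3.94752645e-02,  5.41408463e-05]), 'tool_pos': array([ 0.24616364, -0.60106344,  0.23254896]), 'tool_rot': array([-9.01013508e+01, -6.93045336e-03, -1.57722105e+02]), 'force': array([ 0.01928365, -0.07172148,  1.21816895]), 'wrist_torque': array([ 0.01100348, -0.02221311,  0.00969714]), 'grip_width': 0.08661961257695797} 0.011
```

View pics/top0.png

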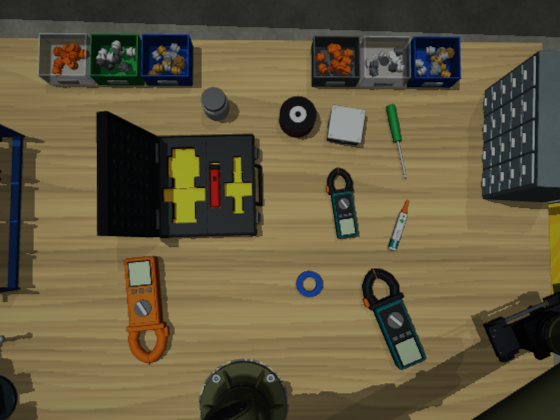

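View pics/side0.png

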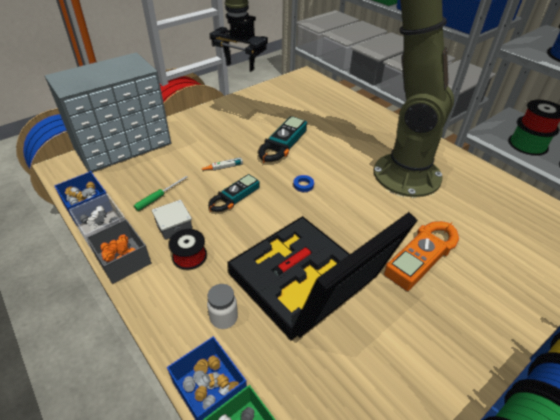

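```bash
cat > h.py <<'E'
from cell import env, read_camera, camera_info, job, models
import cv2,numpy as np
from scipy.spatial.transform import Rotation as Ro
def unproj(n,u,v,d):
    c=camera_info(n); p=np.stack([(u-c['cx'])/c['fx']*d,(v-c['cy'])/c['fy']*d,d],-1)
    return (p-c['t'])@c['R']
def cloud(n,d):
    v,u=np.mgrid[:420,:560]; return unproj(n,u,v,d)
def proj(n,X):
    c=camera_info(n); p=np.asarray(X)@c['R'].T+c['t']; return p[...,:2]/p[...,2:]*[c['fx'],c['fy']]+[c['cx'],c['cy']]
def onz(n,u,v,z):
    c=camera_info(n); o=-c['R'].T@c['t']; r=np.stack([(np.asarray(u)-c['cx'])/c['fx'],(np.asarray(v)-c['cy'])/c['fy'],np.ones_like(u,float)],-1)@c['R']
    return o+r*((z-o[2])/r[...,2])[...,None]
def st():
    o=env.get_obs(); print(round(o['time_s'],2),o['tool_pos'].round(4),o['tool_rot'].round(2),'F',o['force'].round(2),'T',o['wrist_torque'].round(2),'g',round(o['grip_width']*1000,1),'q',o['qpos'].round(1)); return o
E
python3 - <<'E'
from h import *
p=np.load('top0.npz')['p']
a=cv2.resize(p[95:245,90:270],None,fx=4.4,fy=4,interpolation=3); 
a=cv2.resize(p[95:245,90:270],None,fx=4,fy=4,interpolation=3); cv2.imwrite('pics/c1.png',a[:,:,::-1])
b=cv2.resize(p[155:265,300:430],None,fx=5,fy=5,interpolation=3); cv2.imwrite('pics/c2.png',b[:,:,::-1])
C=cloud('top',np.load('top0.npz')['d'])
for n in('clamp_meter','tester','torch','case','clamp_seat','tester_seat','clip_jar','tape'):
    for k in models.cut_out(n,'top')[:3]:
        m=k['mask']; P=C[m]; c,s,an=cv2.minAreaRect(P[:,:2].astype(np.float32)*1000)
        print(n,round(k['score'],2),m.sum(),'minrect',np.round(c),np.round(s),round(an,1),'z med/max',P[:,2].mean().round(3),P[:,2].max().round(3),np.median(P[:,2]).round(3), 'px',np.argwhere(m).mean(0).round())
st()
E
```

```text
clamp_meter 0.77 3109 minrect [ 298. -308.] [498. 173.] 47.3 z med/max 0.048 1.334 0.046 px [319. 393.]
clamp_meter 0.61 1496 minrect [ 511. -176.] [186. 244.] 7.1 z med/max 0.029 1.334 0.031 px [205. 343.]
clamp_meter 0.57 3338 minrect [256. 115.] [270. 383.] 4.0 z med/max 0.051 1.334 0.047 px [306. 145.]
tester 0.8 416 minrect [ 413. -270.] [113. 391.] 19.0 z med/max 0.02 1.334 0.018 px [227. 399.]
tester 0.15 1240 minrect [ 578. -202.] [101. 429.] 65.4 z med/max 0.052 1.334 0.049 px [125. 346.]
torch 0.94 419 minrect [496.  29.] [258.  68.] 31.4 z med/max 0.055 1.334 0.052 px [186. 215.]
case 0.73 7689 minrect [585. 145.] [449. 331.] 85.8 z med/max 0.173 1.334 0.174 px [179. 135.]
case 0.45 755 minrect [623.   3.] [457.  69.] 24.5 z med/max 0.078 1.334 0.091 px [103. 215.]
clamp_seat 0.72 4534 minrect [545.  75.] [294. 272.] 2.2 z med/max 0.045 1.334 0.044 px [186. 183.]
clamp_seat 0.55 7068 minrect [564. 140.] [456. 328.] 81.6 z med/max 0.186 1.334 0.186 px [178. 126.]
tester_seat 0.68 3996 minrect [544.  29.] [309. 143.] 9.3 z med/max 0.05 1.334 0.048 px [183. 231.]
clip_jar 0.89 712 minrect [611.  -6.] [427.  66.] 25.0 z med/max 0.081 1.334 0.091 px [103. 215.]
clip_jar 0.54 1330 minrect [ 585. -209.] [110. 448.] 65.9 z med/max 0.051 1.334 0.049 px [125. 346.]
tape 0.82 390 minrect [ 311. -173.] [66. 63.] 45.2 z med/max 0.016 0.025 0.017 px [283. 309.]
0.5 [ 0.2464 -0.6015  0.2336] [ -90.     -0.   -157.72] F [ 0.12  1.33 -0.69] T [-0.    0.02  0.03] g 87.0 q [68.5 18.4 -4.  83.1  1.3 78.5 -3.3]
```

View pics/c1.png

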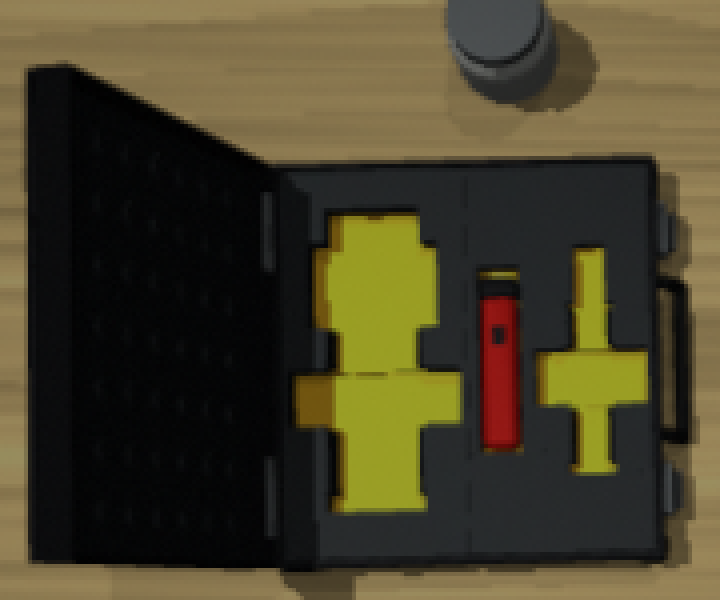

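View pics/c2.png

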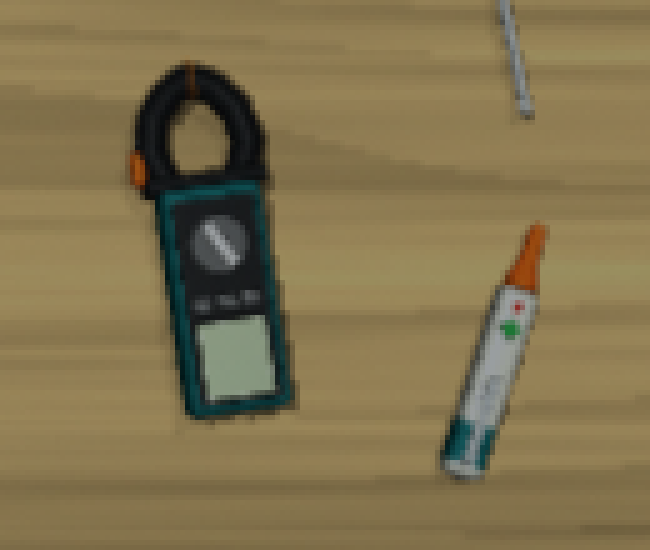

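```bash
cat > fit.py <<'E'
from h import *
from scipy.optimize import minimize
S=4
def prism(poly,z0,z1):
    poly=np.array(poly,float); return np.vstack([np.c_[poly,np.full(len(poly),z)] for z in(z0,z1)])/1000
def box(x0,x1,y0,y1,z0,z1): return prism([(x0,y0),(x1,y0),(x1,y1),(x0,y1)],z0,z1)
th=np.linspace(-np.pi/2,np.pi/2,16)
METER=[box(-70,50,-27,27,0,34),box(48,58,-33,33,0,30),prism([(58+0,-33)]+[(81+35*np.cos(t),35*np.sin(t)) for t in th]+[(58,33)],0,30)]
TESTER=[box(-60,45,-11,11,0,20),np.array([[x/1000,r*np.cos(t)/1000,(10+r*np.sin(t))/1000] for x,r in((45,9.5),(81,3)) for t in np.linspace(0,2*np.pi,12)])]
def place(P,x,y,yaw,z): 
    c,s=np.cos(yaw),np.sin(yaw); return P@np.array([[c,s,0],[-s,c,0],[0,0,1]])+[x,y,z]
def render(n,parts,pose,z,win):
    u0,v0,w,h=win; im=np.zeros((h*S,w*S),np.uint8)
    for P in parts:
        q=(proj(n,place(P,*pose,z))-[u0-.5,v0-.5])*S-.5
        hull=cv2.convexHull(q.astype(np.float32)); cv2.fillPoly(im,[np.round(hull*16).astype(np.int32)],255,shift=4)
    return cv2.resize(im,(w,h),interpolation=cv2.INTER_AREA)/255.
def fit(parts,masks,x0,z,wins):
    def cost(p): return sum(np.abs(render(n,parts,(p[0]/1e3,p[1]/1e3,p[2]/100),z,wins[n])-m[wins[n][1]:wins[n][1]+wins[n][3],wins[n][0]:wins[n][0]+wins[n][2]]).sum()/m.sum() for n,m in masks.items())
    best=None
    for k in range(3):
        s=np.array([x0[0]*1e3,x0[1]*1e3,x0[2]*100]) if best is None else best.x
        r=minimize(cost,s,method='Nelder-Mead',options=dict(initial_simplex=np.vstack([s]+[s+d for d in np.eye(3)*[5,5,6]])))
        if best is None or r.fun<best.fun: best=r
    return best.x[0]/1e3,best.x[1]/1e3,best.x[2]/100,best.fun
E
python3 - <<'E'
from fit import *
ms={}
guess={'clamp_meter':(.511,-.18,.1),'tester':(.46,-.29,-.25)}
for n in('top','side'):
    for t in guess:
        for k in models.cut_out(t,n)[:4]:
            m=k['mask']; c=np.argwhere(m).mean(0); e=proj(n,[*guess[t][:2],.02])
            if np.hypot(*(c[::-1]-e))<25: ms[t,n]=m; print(t,n,k['score'],m.sum())
for t,parts in(('clamp_meter',METER),('tester',TESTER)):
    for cams in(('top',),('side',),('top','side')):
        mk={n:ms[t,n].astype(float) for n in cams if (t,n) in ms}
        wins={n:(int(proj(n,[*guess[t][:2],.02])[0])-60,int(proj(n,[*guess[t][:2],.02])[1])-60,120,120) for n in mk}
        if mk: r=fit(parts,mk,guess[t],0,wins); print(t,cams,np.round([r[0],r[1],np.degrees(r[2]),r[3]],4))
    for n in('top','side'):
        if (t,n) not in ms: continue
        p=np.load(n+'0.npz')['p']; big=cv2.resize(p,None,fx=5,fy=5,interpolation=3)[:,:,::-1].copy()
        for P in parts:
            hull=cv2.convexHull(proj(n,place(P,*r[:3],0)).astype(np.float32)); cv2.polylines(big,[np.int32(hull*5+2.5)],1,(0,0,255),1)
        cs=cv2.findContours(ms[t,n].astype(np.uint8),0,1)[0]; cv2.drawContours(big,[c*5+2 for c in cs],-1,(255,0,255),1)
        c=proj(n,[r[0],r[1],.02])*5; cv2.imwrite(f'pics/f_{t}_{n}.png',big[max(0,int(c[1])-250):int(c[1])+250,int(c[0])-250:int(c[0])+250])
a=np.hstack([cv2.imread(f'pics/f_{t}_top.png')[:, 100:400] for t in guess]); cv2.imwrite('pics/f_top.png',a)
print(-camera_info('top')['R'].T@camera_info('top')['t'])
E
```

```text
clamp_meter side 0.75 973
tester side 0.55 263
clamp_meter ('side',) [ 0.5    -0.2626 10.5872  0.2121]
clamp_meter ('top', 'side') [ 0.5    -0.2626 10.5872  0.2121]
tester ('side',) [ 0.3537 -0.3281 53.3309  1.6677]Traceback (most recent call last):
  File "<stdin>", line 13, in <module>
  File "fit.py", line 23, in fit
    r=minimize(cost,s,method='Nelder-Mead',options=dict(initial_simplex=np.vstack([s]+[s+d for d in np.eye(3)*[5,5,6]])))
    res = _minimize_neldermead(fun, x0, args, callback, bounds=bounds,
                               **options)
    fsim[j] = func(sim[j])
              ~~~~^^^^^^^^
    fx = function(np.copy(x), *(wrapper_args + args))
  File "fit.py", line 19, in cost
    def cost(p): return sum(np.abs(render(n,parts,(p[0]/1e3,p[1]/1e3,p[2]/100),z,wins[n])-m[wins[n][1]:wins[n][1]+wins[n][3],wins[n][0]:wins[n][0]+wins[n][2]]).sum()/m.sum() for n,m in masks.items())
                        ~~~^^^^^^^^^^^^^^^^^^^^^^^^^^^^^^^^^^^^^^^^^^^^^^^^^^^^^^^^^^^^^^^^^^^^^^^^^^^^^^^^^^^^^^^^^^^^^^^^^^^^^^^^^^^^^^^^^^^^^^^^^^^^^^^^^^^^^^^^^^^^^^^^^^^^^^^^^^^^^^^^^^^^^^^^^^^^
  File "fit.py", line 19, in <genexpr>
    def cost(p): return sum(np.abs(render(n,parts,(p[0]/1e3,p[1]/1e3,p[2]/100),z,wins[n])-m[wins[n][1]:wins[n][1]+wins[n][3],wins[n][0]:wins[n][0]+wins[n][2]]).sum()/m.sum() for n,m in masks.items())
                                   ~~~~~~^^^^^^^^^^^^^^^^^^^^^^^^^^^^^^^^^^^^^^^^^^^^^^^^
  File "fit.py", line 15, in render
    q=(proj(n,place(P,*pose,z))-[u0-.5,v0-.5])*S-.5
       ~~~~^^^^^^^^^^^^^^^^^^^^
  File "h.py", line 10, in proj
    c=camera_info(n); p=np.asarray(X)@c['R'].T+c['t']; return p[...,:2]/p[...,2:]*[c['fx'],c['fy']]+[c['cx'],c['cy']]
ValueError: time passes only in moves, steps and waits
```

```bash
python3 -c "
import cv2,numpy as np,os
print(os.listdir('pics'))
a=[cv2.imread(f'pics/f_{t}_side.png') for t in('clamp_meter','tester')]
a=[x[:,50:450] for x in a if x is not None]
cv2.imwrite('pics/f_side.png',np.hstack(a))"
```

```text
['c2.png', 'side0.png', 'c1.png', 'top0.png', 'f_clamp_meter_side.png'][ WARN:0@0.022] global loadsave.cpp:275 findDecoder imread_('pics/f_tester_side.png'): can't open/read file: check file path/integrity
```

View pics/f_side.png

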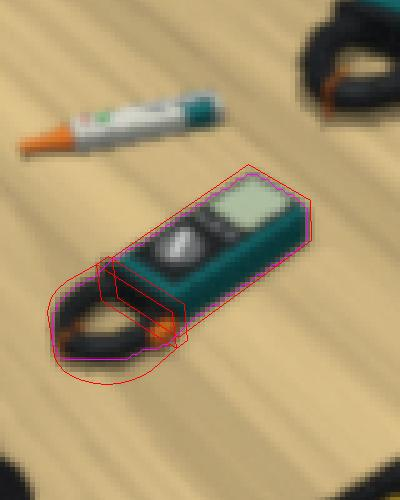

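```bash
python3 - <<'E'
s=open('h.py').read()
s=s.replace("def unproj","import functools,pickle,os\n_ci=camera_info\nif os.path.exists('ci.pkl'): _d=pickle.load(open('ci.pkl','rb'))\nelse:\n    _d={n:_ci(n) for n in('top','side')}; pickle.dump(_d,open('ci.pkl','wb'))\ncamera_info=lambda n:_d[n]\ndef unproj",1)
open('h.py','w').write(s)
E
python3 - <<'E'
from fit import *
st()
ms={}
guess={'clamp_meter':onz('top',343.,207.,.03),'tester':onz('top',398.,227.,.01)}
for t,y in(('clamp_meter',.12),('tester',-.25)): guess[t][2]=y; print(t,guess[t])
for n in('top','side'):
    for t in guess:
        for k in models.cut_out(t,n)[:4]:
            m=k['mask']; c=np.argwhere(m).mean(0); e=proj(n,[*guess[t][:2],.02])
            print(t,n,round(k['score'],2),c,e)
            if np.hypot(*(c[::-1]-e))<25: ms[t,n]=m
import pickle; pickle.dump((ms,guess),open('ms.pkl','wb'))
E
cat > run.py <<'E'
from fit import *
import pickle; ms,guess=pickle.load(open('ms.pkl','rb'))
for t,parts in(('clamp_meter',METER),('tester',TESTER)):
    for cams in(('side',),('top','side'),('top',)):
        mk={}
        for n in cams:
            if (t,n) not in ms: continue
            m=ms[t,n].astype(np.uint8)
            if t=='clamp_meter':
                cs=cv2.findContours(m,0,1)[0]; cv2.drawContours(m,cs,-1,1,-1)
            mk[n]=m.astype(float)
        wins={n:(int(proj(n,[*guess[t][:2],.02])[0])-60,int(proj(n,[*guess[t][:2],.02])[1])-60,120,120) for n in mk}
        if mk: r=fit(parts,mk,guess[t],0,wins); print(t,cams,np.round([r[0],r[1],np.degrees(r[2]),r[3]],4))
    for n in('top','side'):
        if (t,n) not in ms: continue
        p=np.load(n+'0.npz')['p']; big=cv2.resize(p,None,fx=5,fy=5,interpolation=3)[:,:,::-1].copy()
        for P in parts:
            hull=cv2.convexHull(proj(n,place(P,*r[:3],0)).astype(np.float32)); cv2.polylines(big,[np.int32(hull*5+2.5)],1,(0,0,255),1)
        cs=cv2.findContours(ms[t,n].astype(np.uint8),0,1)[0]; cv2.drawContours(big,[c*5+2 for c in cs],-1,(255,0,255),1)
        c=proj(n,[r[0],r[1],.02])*5; cv2.imwrite(f'pics/f_{t}_{n}.png',big[max(0,int(c[1])-250):int(c[1])+250,int(c[0])-200:int(c[0])+200])
for n in('top','side'):cv2.imwrite(f'pics/f_{n}.png',np.hstack([cv2.imread(f'pics/f_{t}_{n}.png') for t in guess if (t,n) in ms]))
print(-camera_info('top')['R'].T@camera_info('top')['t'])
E
python3 run.py
```

```text
0.7 [ 0.2464 -0.6015  0.2336] [ -89.99   -0.   -157.72] F [ 1.    0.66 -0.81] T [ 0.04 -0.01  0.  ] g 87.2 q [68.5 18.4 -4.  83.1  1.3 78.5 -3.3]
clamp_meter [ 0.50855955 -0.26059948  0.12      ]
tester [ 0.45730132 -0.40915676 -0.25      ]
clamp_meter top 0.77 [319.10196205 393.27532969] [342.43811827 207.30511043]
clamp_meter top 0.61 [204.93917112 342.71390374] [342.43811827 207.30511043]
clamp_meter top 0.57 [305.86219293 144.93019772] [342.43811827 207.30511043]
tester top 0.8 [227.10576923 398.81009615] [398.97691072 226.84584838]
tester top 0.15 [124.95403226 345.84193548] [398.97691072 226.84584838]
clamp_meter side 0.86 [139.81818182 281.93686869] [236.16699225 191.19312006]
clamp_meter side 0.75 [193.34224049 234.03288798] [236.16699225 191.19312006]
tester side 0.55 [164.05703422 224.42205323] [223.64178567 161.81819693]
tester side 0.48 [306.41201354 221.95600677] [223.64178567 161.81819693]
clamp_meter ('side',) [ 0.5012 -0.2618 10.2044  0.168 ]
clamp_meter ('top', 'side') [ 0.4977 -0.2638  8.354   0.2344]
clamp_meter ('top',) [ 0.498  -0.2638  8.8262  0.0638]
tester ('side',) [  0.4543  -0.4089 -18.3536   0.214 ]
tester ('top', 'side') [  0.4542  -0.4098 -18.7728   0.3766]
tester ('top',) [  0.4549  -0.4099 -18.8071   0.1456]
[ 0.40345168 -0.06670454  1.33368015]
```

View pics/f_top.png

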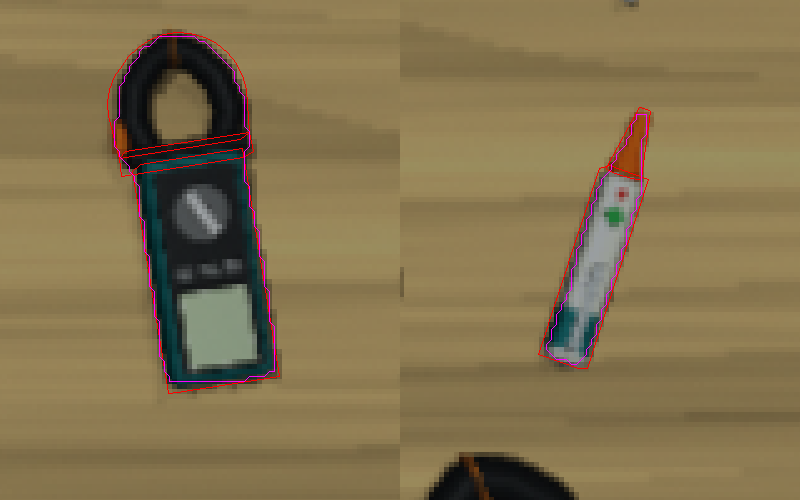

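View pics/f_side.png

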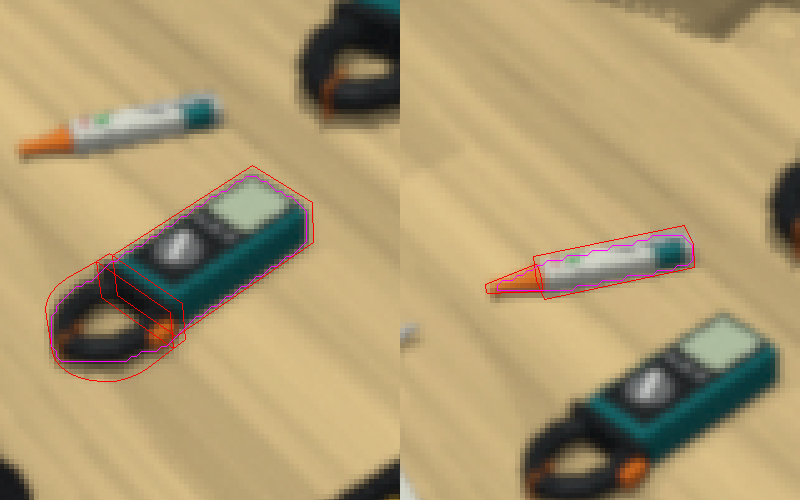

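```bash
cat > seat.py <<'E'
from fit import *
def R(x0,x1,w): return [(x0,-w),(x1,-w),(x1,w),(x0,w)]
# (top poly, floor poly, zfloor)
MS=[(R(-71.5,52,29.8),R(-71.5,52,25.8),28),(R(-18,18,55),R(-18,18,55),24),(R(46,95,38),R(46,95,37),28),(R(90,117.5,28),R(90,117.5,28),28)]
TS=[(R(-61,46,13),R(-61,46,10),35),(R(-18,18,35),R(-18,18,35),30),(R(44,82,11),R(44,82,9),35)]
def rend(n,model,pose,win):
    u0,v0,w,h=win
    def f(polys):
        im=np.zeros((h*S,w*S),np.uint8)
        for po,z in polys:
            P=np.c_[np.array(po,float),np.zeros(4)]/1e3
            q=(proj(n,place(P,pose[0]/1e3,pose[1]/1e3,pose[2]/100,z/1e3))-[u0-.5,v0-.5])*S-.5
            cv2.fillPoly(im,[np.round(q*16).astype(np.int32)],255,shift=4)
        return im
    im=f([(a,50) for a,b,z in model])&f([(b,z) for a,b,z in model])
    return cv2.resize(im,(w,h),interpolation=cv2.INTER_AREA)/255.
def yel(p):
    h=cv2.cvtColor(p,cv2.COLOR_RGB2HSV).astype(int); return ((h[...,0]>23)&(h[...,0]<34)&(h[...,1]>180)&(h[...,2]>60))
def seats(imgs,g):
    out={}
    for name,M in(('clamp',MS),('tester',TS)):
        for cams in(('side',),('top','side'),('top',)):
            wins={}; tg={}
            for n in cams:
                c=proj(n,[g[name][0],g[name][1],.04]); hw=(60 if n=='side' else 55) if name=='clamp' else (42 if n=='side' else 50)
                wins[n]=(int(c[0])-hw,int(c[1])-hw,2*hw,2*hw)
                y=yel(imgs[n]).astype(np.uint8)
                # keep only near model
                k=rend(n,M,(g[name][0]*1e3,g[name][1]*1e3,g[name][2]*100),wins[n])>.1
                k=cv2.dilate(k.astype(np.uint8),np.ones((9,9)))
                u,v,w,h=wins[n]; tg[n]=y[v:v+h,u:u+w]*k
            cost=lambda p:sum(np.abs(rend(n,M,p,wins[n])-tg[n]).sum()/tg[n].sum() for n in cams)
            s=np.array([g[name][0]*1e3,g[name][1]*1e3,g[name][2]*100])
            for _ in range(3):
                r=minimize(cost,s,method='Nelder-Mead',options=dict(initial_simplex=np.vstack([s]+[s+d for d in np.eye(3)*[5,5,5]]))); s=r.x
            print(name,cams,np.round([s[0],s[1],np.degrees(s[2]/100),r.fun],2))
            out[name,cams]=s/[1e3,1e3,100]
        for n in('top','side'):
            big=cv2.resize(imgs[n],None,fx=5,fy=5,interpolation=3)[:,:,::-1].copy()
            for a,b,z in M:
                for po,zz,col in((a,50,(0,0,255)),(b,z,(255,0,255))):
                    q=proj(n,place(np.c_[np.array(po,float),np.zeros(4)]/1e3,*(s/[1e3,1e3,100]),zz/1e3)); cv2.polylines(big,[np.int32(q*5+2.5)],1,col,1)
            c=proj(n,[s[0]/1e3,s[1]/1e3,.04])*5; cv2.imwrite(f'pics/s_{name}_{n}.png',big[int(c[1])-250:int(c[1])+250,int(c[0])-200:int(c[0])+200])
    return out
if __name__=='__main__':
    imgs={n:np.load(n+'0.npz')['p'] for n in('top','side')}
    g={'clamp':(*onz('top',185.,195.,.028)[:2],0.0),'tester':(*onz('top',238.,189.,.035)[:2],0.0)}; print(g)
    seats(imgs,g)
    for n in('top','side'):cv2.imwrite(f'pics/s_{n}.png',np.hstack([cv2.imread(f'pics/s_{t}_{n}.png') for t in('clamp','tester')]))
E
python3 seat.py
```

```text
{'clamp': (np.float64(0.5393263051065043), np.float64(0.15030173430510463), 0.0), 'tester': (np.float64(0.5545015046590724), np.float64(0.012597841903748061), 0.0)}
clamp ('side',) [546.82 146.56   5.88   0.7 ]
clamp ('top', 'side') [541.69 150.91   1.37   0.86]
clamp ('top',) [5.4148e+02 1.5096e+02 5.8000e-01 1.2000e-01]
tester ('side',) [5.5322e+02 1.4970e+01 1.2000e+00 1.7000e-01]
tester ('top', 'side') [5.542e+02 1.426e+01 9.700e-01 3.200e-01]
tester ('top',) [5.5459e+02 1.2980e+01 1.4400e+00 1.1000e-01]
```

View pics/s_top.png

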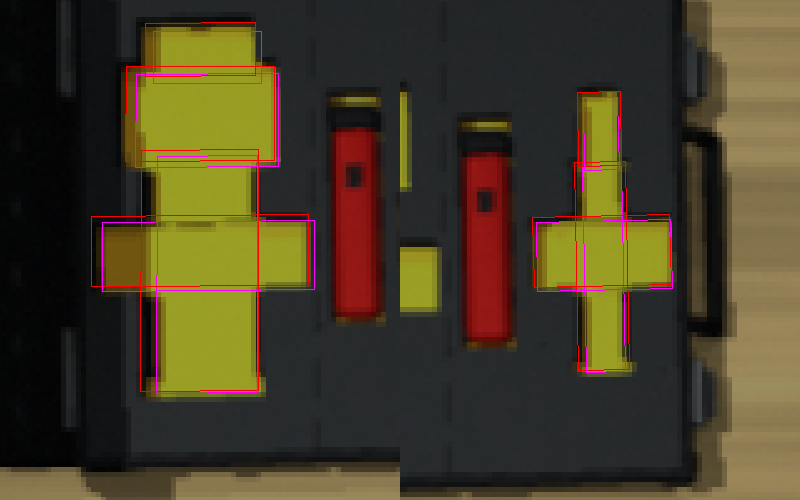

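View pics/s_side.png

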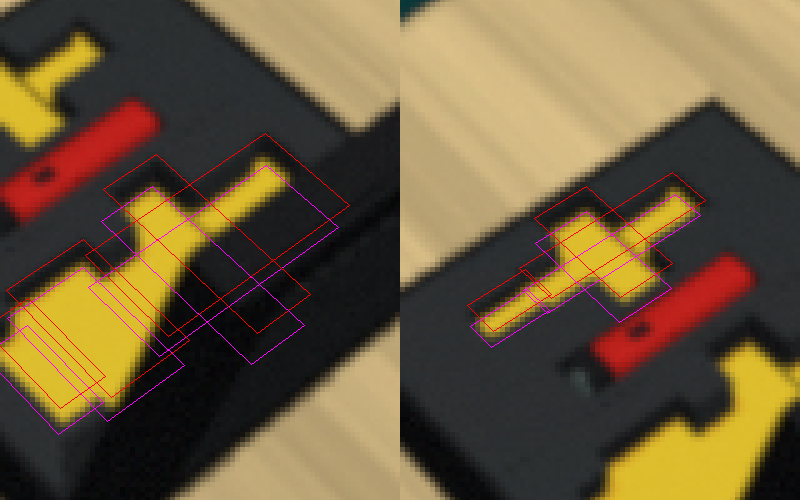

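```bash
python3 - <<'E'
from h import *
d=np.load('top0.npz'); C=cloud('top',d['d']); ok=d['d']>0.1
# gripper region cloud in tool frame
o=env.get_obs(); Rt=Ro.from_euler('xyz',o['tool_rot'],degrees=True).as_matrix()
print(Rt.round(3))
for n in('top','side'):
    dd=np.load(n+'0.npz')['d']; P=cloud(n,dd)[dd>0.1]; T=(P-o['tool_pos'])@Rt*1000
    T=T[(np.abs(T)<220).all(1)&(T[:,1]<15)]
    for y0 in range(-200,20,15):
        q=T[(T[:,1]>=y0)&(T[:,1]<y0+15)]
        if len(q)>3: print(n,y0,len(q),'x',q[:,0].min().round(),q[:,0].max().round(),'z',q[:,2].min().round(),q[:,2].max().round())
# lid inner plane: pixels cols 110-155, rows 125-235
v,u=np.mgrid[135:225:10,105:165:6]
for r in(140,180,220):
    print(r,[(c,*(C[r,c]*1000).round().astype(int)) for c in list(range(96,176,6))])
print([(c,*(C[180,c]*1000).round().astype(int)) for c in range(240,266,2)])
E
```

```text
[[-0.925 -0.     0.379]
 [-0.379 -0.    -0.925]
 [ 0.    -1.     0.   ]]
top -200 165 x -38.0 27.0 z -37.0 8.0
top -185 36 x -36.0 14.0 z -35.0 -7.0
top -170 621 x -38.0 38.0 z -49.0 20.0
top -155 253 x -38.0 39.0 z -50.0 16.0
top -140 82 x -22.0 23.0 z -50.0 -42.0
top -125 96 x -27.0 23.0 z -50.0 17.0
top -110 990 x -37.0 38.0 z -95.0 61.0
top -95 242 x -38.0 37.0 z -94.0 75.0
top -80 370 x -38.0 39.0 z -91.0 85.0
top -65 60 x -37.0 36.0 z -86.0 88.0
top -50 9 x -11.0 -8.0 z 44.0 58.0
top -35 12 x -11.0 -6.0 z 43.0 56.0
top -20 8 x -5.0 0.0 z 44.0 46.0
top -5 10 x -11.0 4.0 z 44.0 53.0
top 10 6 x -217.0 5.0 z 44.0 218.0
side -200 116 x -40.0 24.0 z -41.0 24.0
side -185 82 x -38.0 11.0 z -36.0 20.0
side -170 192 x -41.0 34.0 z -55.0 35.0
side -155 94 x -41.0 32.0 z -53.0 13.0
side -140 115 x -28.0 19.0 z -55.0 14.0
side -125 120 x -30.0 24.0 z -54.0 17.0
side -110 379 x -41.0 38.0 z -100.0 95.0
side -95 236 x -43.0 38.0 z -98.0 91.0
side -80 210 x -43.0 31.0 z -91.0 85.0
side -65 62 x -41.0 31.0 z -91.0 86.0
side -50 45 x -219.0 8.0 z -63.0 219.0
side -35 51 x -15.0 11.0 z -61.0 55.0
[... 2238 characters left out ...]
 np.int64(474), np.int64(178), np.int64(30))]
[(240, np.int64(578), np.int64(7), np.int64(37)), (242, np.int64(577), np.int64(2), np.int64(45)), (244, np.int64(576), np.int64(-4), np.int64(49)), (246, np.int64(576), np.int64(-9), np.int64(50)), (248, np.int64(576), np.int64(-14), np.int64(48)), (250, np.int64(577), np.int64(-19), np.int64(45)), (252, np.int64(576), np.int64(-24), np.int64(49)), (254, np.int64(576), np.int64(-29), np.int64(48)), (256, np.int64(583), np.int64(-33), np.int64(0)), (258, np.int64(583), np.int64(-38), np.int64(0)), (260, np.int64(580), np.int64(-44), np.int64(18)), (262, np.int64(584), np.int64(-49), np.int64(-5)), (264, np.int64(583), np.int64(-54), np.int64(2))]
```

```bash
cat >> h.py <<'E'
def goto(x,y,z,yaw,roll=-90,pitch=0):
    o=st(); R0=Ro.from_euler('xyz',o['tool_rot'],degrees=True); R1=Ro.from_euler('xyz',[roll,pitch,yaw],degrees=True)
    s=R0.inv().apply(np.array([x,y,z])-o['tool_pos'])*1000; r=(R0.inv()*R1).as_rotvec(degrees=True)
    print('row',s.round(1),r.round(2),'rows>=',int(np.ceil(max(np.linalg.norm(s)/41.7,np.linalg.norm(r)/7.16))))
E
python3 -c "
from h import *
goto(.498,-.2638,.12,-171.4)"
```

```text
0.9 [ 0.2464 -0.6015  0.2336] [ -90.     -0.   -157.72] F [ 0.92 -0.15  0.42] T [-0.07 -0.01  0.02] g 87.0 q [68.5 18.4 -4.  83.1  1.3 78.5 -3.3]
row [-360.9  113.6 -217.1] [-0.   13.68  0.  ] rows>= 11
```

{"api": "move_arm", "payload": {
  "moves": [
    [-361,114,-217,0,13.7,0],
    [-361,114,-217,0,13.7,0],
    [-361,114,-217,0,13.7,0],
    [-361,114,-217,0,13.7,0],
    [-361,114,-217,0,13.7,0],
    [-361,114,-217,0,13.7,0],
    [-361,114,-217,0,13.7,0],
    [-361,114,-217,0,13.7,0],
    [-361,114,-217,0,13.7,0],
    [-361,114,-217,0,13.7,0],
    [-361,114,-217,0,13.7,0],
    [-361,114,-217,0,13.7,0],
    [-361,114,-217,0,13.7,0],
    [-361,114,-217,0,13.7,0]
  ],
  "claw": 82
}}

```text
time_s: 2.07
tool_pos: [0.4976, -0.2653, 0.1198]
tool_rot: [-89.9, -0.0, -171.5]
force: [-1.1, 0.3, 0.1]
grip_width: 0.0818
```

```bash
python3 -c "
from h import *
goto(.498,-.2638,.02,-171.4)
for n in('top','side'):
    p,d=read_camera(n); np.savez(n+'1.npz',p=p,d=d)
    c=proj(n,[.498,-.264,.08]).astype(int); cv2.imwrite(f'pics/a_{n}.png',cv2.resize(p[max(0,c[1]-60):c[1]+60,c[0]-60:c[0]+60],None,fx=5,fy=5,interpolation=3)[:,:,::-1])
"
```

```text
2.07 [ 0.4976 -0.2653  0.1198] [-8.994e+01 -3.000e-02 -1.715e+02] F [-1.08  0.35  0.1 ] T [ 0.    0.07 -0.03] g 81.8 q [ 40.6  13.7 -17.3 103.    4.6  63.9 -59.8]
row [-0.7 99.8 -1.5] [-0.06 -0.1   0.03] rows>= 3
```

View pics/a_side.png

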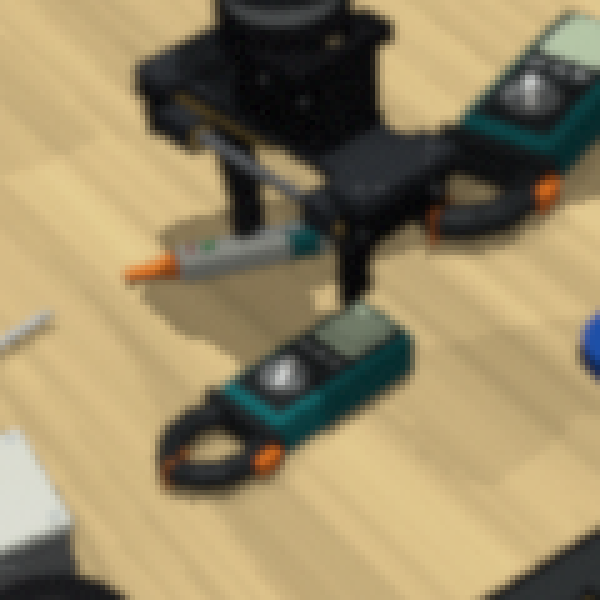

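{"api": "move_arm", "payload": {
  "moves": [
    [-0.5,40,-1.5,0,0,0],
    [-0.5,75,-1.5,0,0,0],
    [-0.5,100,-1.5,0,0,0],
    [-0.5,100,-1.5,0,0,0],
    [-0.5,100,-1.5,0,0,0]
  ]
}}

```text
time_s: 2.58
tool_pos: [0.497, -0.2632, 0.0189]
tool_rot: [-90.1, -0.1, -171.5]
force: [-0.4, -0.2, 0.9]
grip_width: 0.0819
```

{"api": "move_arm", "payload": {
  "moves": [
    [0,0,0,0,0,0],
    [0,0,0,0,0,0],
    [0,0,0,0,0,0],
    [0,0,0,0,0,0],
    [0,0,0,0,0,0],
    [0,0,0,0,0,0]
  ],
  "claw": 40,
  "newtons": 25
}}

```text
time_s: 3.08
tool_pos: [0.499, -0.2626, 0.0204]
tool_rot: [-89.9, 0.1, -171.4]
force: [-0.1, 0.2, 3.1]
grip_width: 0.054
```

{"api": "move_arm", "payload": {
  "moves": [
    [0,-30,0,0,0,0],
    [0,-70,0,0,0,0],
    [0,-110,0,0,0,0],
    [0,-130,0,0,0,0],
    [0,-130,0,0,0,0],
    [0,-130,0,0,0,0]
  ]
}}

```text
time_s: 3.58
tool_pos: [0.4988, -0.2625, 0.1504]
tool_rot: [-89.9, 0.1, -171.4]
force: [-0.9, 0.3, -3.3]
grip_width: 0.0535
```

```bash
python3 -c "
from h import *
goto(.5415,.151,.13,-178.8)
"
```

```text
3.58 [ 0.4988 -0.2625  0.1504] [-8.9920e+01  7.0000e-02 -1.7142e+02] F [-0.93  0.3  -3.31] T [-0.01  0.04 -0.02] g 53.5 q [ 40.7  12.  -17.6 101.3   4.   67.2 -59.5]
row [-103.9   19.9 -402.5] [-0.08  7.38 -0.08] rows>= 10
```

{"api": "move_arm", "payload": {
  "moves": [
    [-104,0,-403,0,7.4,0],
    [-104,0,-403,0,7.4,0],
    [-104,0,-403,0,7.4,0],
    [-104,0,-403,0,7.4,0],
    [-104,0,-403,0,7.4,0],
    [-104,0,-403,0,7.4,0],
    [-104,0,-403,0,7.4,0],
    [-104,0,-403,0,7.4,0],
    [-104,0,-403,0,7.4,0],
    [-104,0,-403,0,7.4,0],
    [-104,0,-403,0,7.4,0],
    [-104,10,-403,0,7.4,0],
    [-104,20,-403,0,7.4,0],
    [-104,20,-403,0,7.4,0],
    [-104,20,-403,0,7.4,0]
  ]
}}

```text
time_s: 4.83
tool_pos: [0.5399, 0.149, 0.1271]
tool_rot: [-89.9, -0.3, -179.0]
force: [1.1, -0.0, -2.1]
grip_width: 0.0538
```

```bash
python3 - <<'E'
from h import *
goto(.5415,.151,.13,-178.8)
for n in('top','side'):
    p,d=read_camera(n); np.savez(n+'2.npz',p=p,d=d)
    c=proj(n,[.54,.12,.08]).astype(int); cv2.imwrite(f'pics/b_{n}.png',cv2.resize(p[max(0,c[1]-75):c[1]+75,c[0]-75:c[0]+75],None,fx=4,fy=4,interpolation=3)[:,:,::-1])
E
```

```text
4.83 [0.5399 0.149  0.1271] [ -89.9    -0.26 -178.99] F [ 1.08 -0.04 -2.11] T [ 0.03 -0.03 -0.04] g 53.8 q [  11.2   15.1  -33.6  102.4    9.1   65.5 -114.2]
row [-1.6 -2.9 -1.9] [-0.1  -0.19  0.26] rows>= 1
```

View pics/b_top.png

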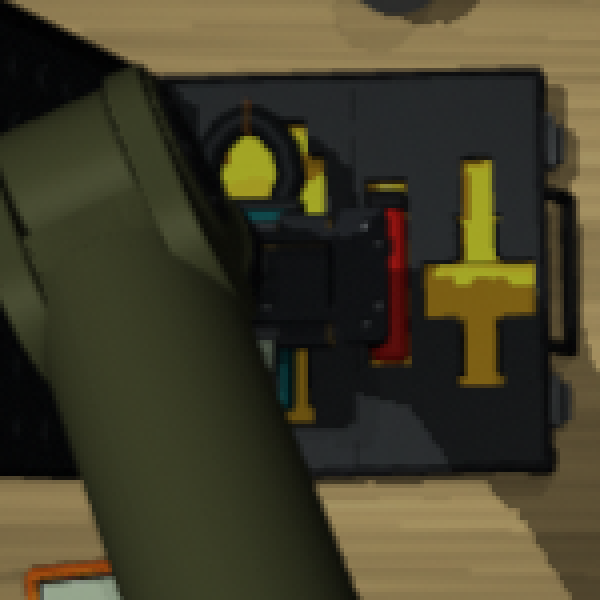

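View pics/b_side.png

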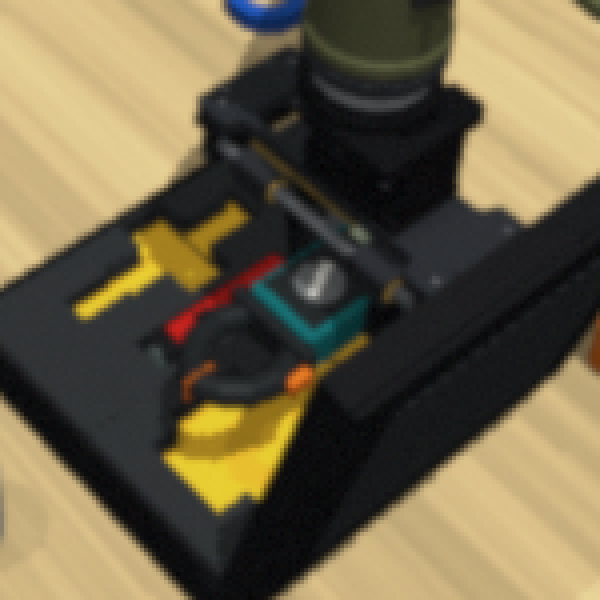

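```bash
python3 - <<'E'
from fit import *
for n in('top','side'):
    p=np.load(n+'2.npz')['p']; c=proj(n,[.56,.15,.11]).astype(int)
    big=cv2.resize(p,None,fx=6,fy=6,interpolation=3)[:,:,::-1].copy()
    for P in METER:
        q=cv2.convexHull(proj(n,place(P,.5405,.1502,np.radians(1.1),.109)).astype(np.float32)); cv2.polylines(big,[np.int32(q*6+3)],1,(0,0,255),1)
    big=cv2.convertScaleAbs(big,alpha=1.6)
    cv2.imwrite(f'pics/o_{n}.png',big[c[1]*6-250:c[1]*6+250,c[0]*6-200:c[0]*6+200])
cv2.imwrite('pics/o.png',np.hstack([cv2.imread(f'pics/o_{n}.png') for n in('top','side')]))
d=np.load('top2.npz')['d']; C=cloud('top',d); m=(d>.1)&(C[...,2]>.1)
for y0 in range(160,340,20):
    k=m&(C[...,1]>y0/1e3)&(C[...,1]<y0/1e3+.02)&(C[...,0]>.38)&(C[...,0]<.72); P=C[k]
    if len(P): print(y0,len(P),'z',P[:,2].min().round(3),P[:,2].max().round(3))
P=C[160:200,70:130]; print((P[::8,::6]*1000).round().astype(int)[...,1:].tolist())
E
```

```text
160 642 z 0.12 0.544
180 207 z 0.487 0.534
200 3 z 0.499 0.51
220 38 z 0.102 0.187
240 611 z 0.1 0.278
260 2122 z 0.168 0.296
280 627 z 0.275 0.293
[[[460, -2], [445, -4], [428, 0], [415, -7], [396, 1], [284, 288], [271, 291], [185, 525], [180, 513], [167, 523]], [[459, 1], [442, 2], [428, -2], [411, 1], [394, 5], [283, 290], [270, 292], [184, 530], [174, 529], [167, 522]], [[460, -3], [444, -3], [428, -2], [410, 3], [397, -6], [283, 288], [269, 293], [182, 533], [173, 533], [164, 531]], [[459, -2], [442, -1], [425, 5], [410, 1], [395, 1], [283, 286], [269, 293], [272, 243], [171, 539], [161, 539]], [[460, -7], [440, 3], [427, -2], [410, 2], [397, -7], [283, 288], [270, 290], [271, 244], [171, 538], [160, 543]]]
```

View pics/o.png

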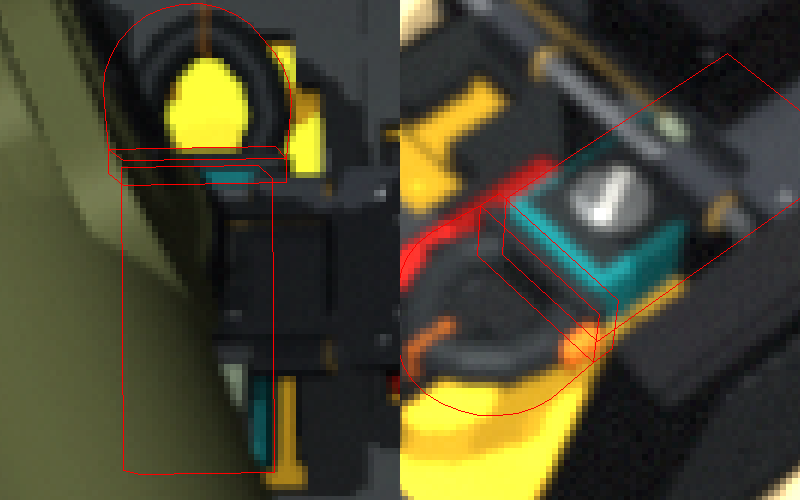

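```bash
python3 - <<'E'
from h import *
for i in range(3): read_camera('side'); o=goto(.5412,.151,.075,-178.8)
E
```

```text
4.98 [0.5414 0.1504 0.1295] [ -89.98    0.   -178.94] F [-0.13 -0.84 -2.07] T [ 0.07 -0.01 -0.01] g 53.8 q [  11.2   14.9  -33.6  102.2    9.1   65.5 -114.2]
row [ 0.2 54.5 -0.6] [-0.02 -0.14 -0.  ] rows>= 2
5.03 [0.5416 0.1508 0.1298] [-8.9990e+01  4.0000e-02 -1.7892e+02] F [ 0.18  0.92 -3.54] T [ 0.05  0.04 -0.05] g 53.7 q [  11.2   14.9  -33.7  102.2    9.1   65.5 -114.2]
row [ 0.4 54.8 -0.3] [-0.01 -0.12 -0.04] rows>= 2
5.08 [0.5416 0.151  0.13  ] [-8.999e+01  5.000e-02 -1.789e+02] F [-0.29  0.22 -2.56] T [ 0.06  0.01 -0.07] g 53.7 q [  11.2   14.9  -33.7  102.2    9.1   65.5 -114.2]
row [ 0.4 54.9  0. ] [-0.01 -0.1  -0.05] rows>= 2
```

Settled on target. Lower to 3 mm inside the cutout, then slowly on.

{"api": "move_arm", "payload": {
  "moves": [
    [0,25,0,0,0,0],
    [0,45,0,0,0,0],
    [0,57,0,0,0,0],
    [0,60,0,0,0,0],
    [0,63,0,0,0,0],
    [0,63,0,0,0,0],
    [0,63,0,0,0,0]
  ]
}}

```text
time_s: 5.67
tool_pos: [0.5419, 0.1518, 0.0675]
tool_rot: [-90.0, 0.1, -178.8]
force: [-0.5, -0.2, -2.3]
grip_width: 0.0538
```

```bash
python3 -c "
from h import *
st()
p,d=read_camera('side'); c=proj('side',[.54,.12,.08]).astype(int); cv2.imwrite('pics/d_side.png',cv2.resize(p[c[1]-50:c[1]+50,c[0]-65:c[0]+65],None,fx=6,fy=6,interpolation=3)[:,:,::-1])
"
```

```text
5.67 [0.5419 0.1518 0.0675] [-9.0000e+01  8.0000e-02 -1.7882e+02] F [-0.47 -0.16 -2.31] T [ 0.11  0.04 -0.02] g 53.8 q [   9.9   19.1  -32.8  105.4   12.    58.9 -116.4]
```

View pics/d_side.png

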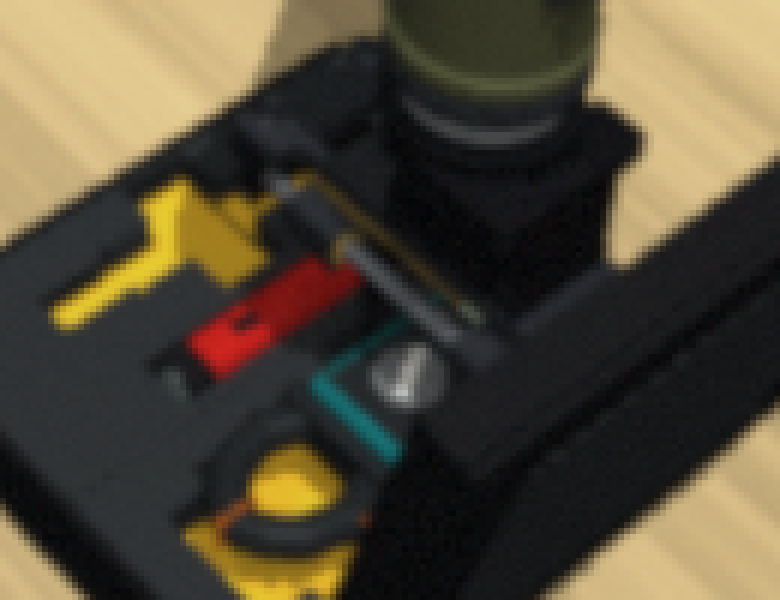

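{"api": "move_arm", "payload": {
  "moves": [
    [0,4,0,0,0,0],
    [0,8,0,0,0,0],
    [0,11,0,0,0,0],
    [0,14,0,0,0,0],
    [0,14,0,0,0,0]
  ]
}}

```text
time_s: 6.13
tool_pos: [0.5422, 0.1525, 0.0528]
tool_rot: [-90.1, 0.1, -178.8]
force: [2.3, 2.8, -1.1]
grip_width: 0.0538
```

{"api": "move_arm", "payload": {
  "moves": [
    [0,2,0,0,0,0],
    [0,4,0,0,0,0],
    [0,6,0,0,0,0],
    [0,7,0,0,0,0],
    [0,7,0,0,0,0]
  ]
}}

```text
time_s: 6.55
tool_pos: [0.5417, 0.1525, 0.0483]
tool_rot: [-90.0, 0.1, -178.8]
force: [-5.9, 0.5, 21.0]
grip_width: 0.0538
```

```bash
python3 -c "
from h import *
st(); read_camera('top'); st()
"
```

```text
6.55 [0.5417 0.1525 0.0483] [-8.9990e+01  5.0000e-02 -1.7885e+02] F [-5.91  0.45 20.97] T [0.32 1.22 0.03] g 53.8 q [   9.4   20.5  -32.4  106.2   13.    56.9 -117.3]
6.6 [0.5417 0.1524 0.0483] [-8.9990e+01  6.0000e-02 -1.7885e+02] F [-5.66  0.98 21.23] T [ 0.27  1.19 -0.03] g 54.1 q [   9.4   20.5  -32.4  106.2   13.    56.9 -117.3]
```

{"api": "move_arm", "payload": {
  "moves": [
    [0,-1,0,0,0,0],
    [0,-1,0,0,0,0],
    [0,-1,0,0,0,0],
    [0,-1,0,0,0,0]
  ],
  "claw": 66
}}

```text
time_s: 6.93
tool_pos: [0.5403, 0.1507, 0.0455]
tool_rot: [-89.9, -0.1, -178.9]
force: [0.2, -0.3, -0.8]
grip_width: 0.065
```

{"api": "move_arm", "payload": {
  "moves": [
    [0,-30,0,0,0,0],
    [0,-65,0,0,0,0],
    [0,-100,0,0,0,0],
    [0,-130,0,0,0,0],
    [0,-130,20,0,0,0],
    [0,-130,60,0,0,0],
    [0,-130,100,0,0,0],
    [0,-130,140,0,0,0],
    [0,-130,180,0,0,0],
    [0,-130,220,0,0,0],
    [0,-130,220,0,0,0]
  ]
}}

```text
time_s: 7.85
tool_pos: [0.5444, -0.0798, 0.1754]
tool_rot: [-89.7, -0.1, -179.6]
force: [-0.5, -1.3, -0.1]
grip_width: 0.0658
```

```bash
cat > look.py <<'E'
from h import *
import sys
def look(tag):
    st(); A={}
    for n in('top','side'):
        p,d=read_camera(n); np.savez(f'{n}_{tag}.npz',p=p,d=d); A[n]=(p,d)
        c=proj(n,[.54,.09,.08]).astype(int); cv2.imwrite(f'pics/{tag}_{n}.png',cv2.convertScaleAbs(cv2.resize(p[max(0,c[1]-60):c[1]+60,c[0]-80:c[0]+80],None,fx=5,fy=5,interpolation=3)[:,:,::-1],alpha=1.4))
    return A
if __name__=='__main__': look(sys.argv[1])
E
python3 look.py m1
```

```text
7.85 [ 0.5444 -0.0798  0.1754] [-8.9690e+01 -1.4000e-01 -1.7961e+02] F [-0.49 -1.3  -0.11] T [-0.1   0.05  0.01] g 65.8 q [ 28.2  10.  -25.2 101.1   4.9  70.  -88. ]
```

View pics/m1_top.png

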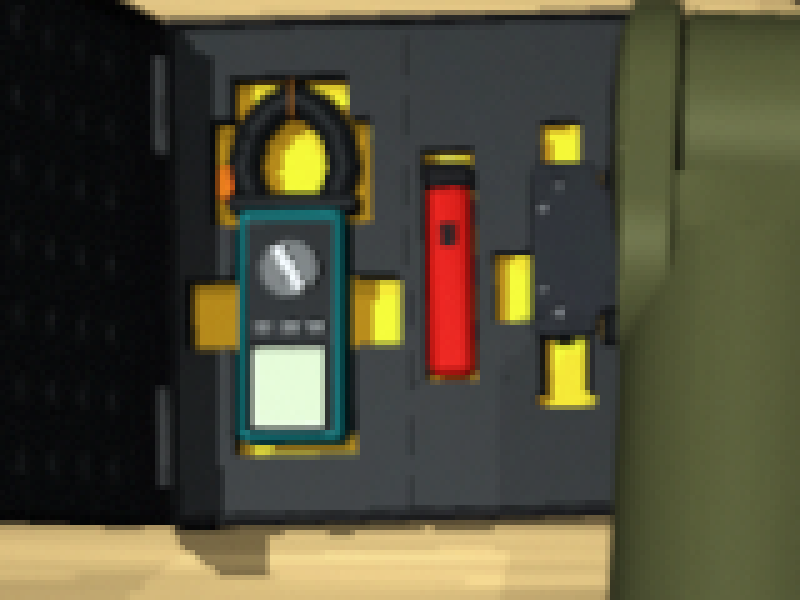

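View pics/m1_side.png

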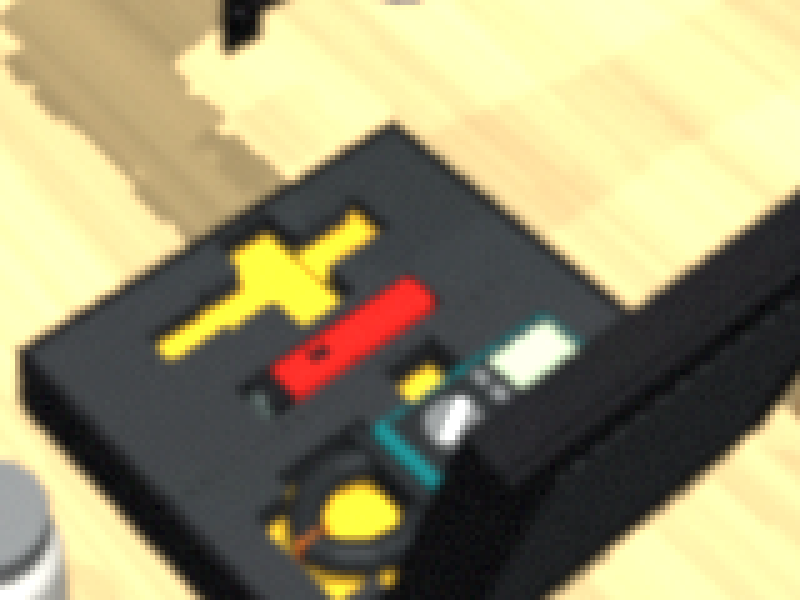

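```bash
python3 - <<'E'
from h import *
ds=[np.load('top_m1.npz')['d']]
for i in range(5): ds.append(read_camera('top')[1])
d=np.median(ds,0); C=cloud('top',d); c0=np.array([.5415,.1515]); a=np.radians(1.2)
X=(C[...,:2]-c0)@np.array([[np.cos(a),-np.sin(a)],[np.sin(a),np.cos(a)]])*1000
for x0 in range(-80,120,10):
    m=(X[...,0]>=x0)&(X[...,0]<x0+10)&(np.abs(X[...,1])<22); ml=(X[...,0]>=x0)&(X[...,0]<x0+10)&(np.abs(X[...,1]-16)<7);mr=(X[...,0]>=x0)&(X[...,0]<x0+10)&(np.abs(X[...,1]+16)<7)
    print(x0,m.sum(),*[np.median(C[k][:,2]*1000).round(1) for k in(m,ml,mr)])
# foam ref
for y in(.1,.06): 
    m=(np.abs(C[...,1]-.095)<.012)&(np.abs(C[...,0]-.46)<.02); 
print('foam',np.median(C[m][:,2])*1000)
m=(np.abs(C[...,0]-.66)<.012)&(np.abs(C[...,1]-.06)<.08);print('foam far',np.median(C[m][:,2])*1000)
m=(np.abs(C[...,0]-.44)<.012)&(np.abs(C[...,1]-.06)<.08);print('foam near',np.median(C[m][:,2])*1000)
E
```

```text
-80 54 48.7 48.2 48.9
-70 86 59.8 59.1 60.0
-60 72 62.8 62.7 62.8
-50 72 62.9 62.5 63.0
-40 72 62.7 62.0 63.2
-30 72 63.3 62.9 63.2
-20 72 62.2 61.9 62.3
-10 72 62.1 62.1 62.1
0 69 62.2 62.1 62.0
10 67 63.4 62.1 62.7
20 69 63.1 61.5 62.3
30 61 61.8 61.2 62.3
40 65 60.9 61.4 60.8
50 72 56.8 56.4 57.3
60 42 36.6 50.4 50.8
70 68 27.6 48.0 28.2
80 74 28.1 49.3 47.9
90 73 49.5 51.1 51.2
100 69 52.1 51.9 52.1
110 40 47.8 27.6 27.3
foam 48.986432648091714
foam far 48.662342476910844
foam near 48.15546426597143
```

```bash
python3 - <<'E'
from h import *
goto(.4975,.1505,.10,-178.8)
E
```

```text
8.2 [ 0.5457 -0.0665  0.1764] [-9.0020e+01 -2.0000e-02 -1.7866e+02] F [-0.55 -0.43  0.22] T [ 0.04 -0.02 -0.  ] g 65.7 q [ 27.7   9.9 -25.9 101.1   4.6  70.  -88.1]
row [  43.    76.5 -218. ] [0.02 0.14 0.02] rows>= 6
```

{"api": "move_arm", "payload": {
  "moves": [
    [43,20,-218,0,0,0],
    [43,20,-218,0,0,0],
    [43,20,-218,0,0,0],
    [43,20,-218,0,0,0],
    [43,20,-218,0,0,0],
    [43,20,-218,0,0,0],
    [43,50,-218,0,0,0],
    [43,76,-218,0,0,0],
    [43,85,-218,0,0,0],
    [43,95,-218,0,0,0],
    [43,100,-218,0,0,0],
    [43,101,-218,0,0,0],
    [43,101,-218,0,0,0]
  ],
  "claw": 0
}}

```text
time_s: 9.28
tool_pos: [0.4988, 0.1489, 0.0761]
tool_rot: [-90.0, 0.1, -178.8]
force: [-0.0, 1.1, -0.1]
grip_width: 0.0007
```

```bash
python3 - <<'E'
from h import *
goto(.4975,.1505,.073,-178.8)
E
```

```text
9.28 [0.4988 0.1489 0.0761] [-9.0010e+01  5.0000e-02 -1.7884e+02] F [-0.04  1.14 -0.08] T [ 0.02  0.03 -0.05] g 0.7 q [  12.1   13.6  -34.9  110.7    9.1   58.3 -115.7]
row [ 1.3  3.1 -1.6] [ 0.01 -0.04 -0.05] rows>= 1
```

{"api": "move_arm", "payload": {
  "moves": [
    [0,1,0,0,0,0],
    [0,2,0,0,0,0],
    [0,3,0,0,0,0],
    [0,3,0,0,0,0]
  ]
}}

```text
time_s: 9.62
tool_pos: [0.4989, 0.1488, 0.0735]
tool_rot: [-90.0, 0.1, -178.8]
force: [-0.1, -0.2, 4.2]
grip_width: 0.0006
```

{"api": "move_arm", "payload": {
  "moves": [
    [0,1,0,0,0,0],
    [0,1.5,0,0,0,0],
    [0,2,0,0,0,0],
    [0,2,0,0,0,0]
  ]
}}

```text
time_s: 9.95
tool_pos: [0.499, 0.1488, 0.0734]
tool_rot: [-89.9, 0.1, -178.8]
force: [-6.2, -2.3, 18.7]
grip_width: 0.0006
```

{"api": "move_arm", "payload": {
  "moves": [
    [0,-10,0,0,0,0],
    [0,-22,0,0,0,0],
    [-35,-25,0,0,0,0],
    [-70,-25,0,0,0,0],
    [-88,-25,0,0,0,0],
    [-88,-25,0,0,0,0],
    [-88,-15,0,0,0,0],
    [-88,-6,0,0,0,0],
    [-88,-2,0,0,0,0],
    [-88,-1,0,0,0,0],
    [-88,0,0,0,0,0],
    [-88,0,0,0,0,0]
  ]
}}

```text
time_s: 10.95
tool_pos: [0.5849, 0.1508, 0.0734]
tool_rot: [-89.9, -0.0, -178.8]
force: [-7.3, -3.2, 20.5]
grip_width: 0.0003
```

```bash
python3 - <<'E'
from h import *
st()
E
```

```text
10.95 [0.5849 0.1508 0.0734] [-8.9880e+01 -4.0000e-02 -1.7877e+02] F [-7.32 -3.22 20.5 ] T [-0.52  1.82 -0.03] g 0.3 q [   9.7   23.5  -32.6   99.1   14.3   61.6 -116.4]
```

{"api": "move_arm", "payload": {
  "moves": [
    [0,-35,0,0,0,0],
    [0,-75,0,0,0,0],
    [0,-100,0,0,0,0],
    [0,-100,0,0,0,0]
  ],
  "claw": 45
}}

```text
time_s: 11.28
tool_pos: [0.5882, 0.1522, 0.1763]
tool_rot: [-90.1, 0.5, -178.8]
force: [0.2, 0.5, 0.2]
grip_width: 0.0193
```

```bash
python3 - <<'E'
from h import *
goto(.4547,-.4095,.10,161.2)
E
```

```text
11.28 [0.5882 0.1522 0.1763] [ -90.06    0.52 -178.77] F [0.21 0.5  0.23] T [ 0.08 -0.07 -0.04] g 19.3 q [  11.2   17.9  -34.1   93.3   10.6   71.5 -113.7]
row [146.2  74.4 558.7] [ 0.15 20.03 -0.51] rows>= 14
```

{"api": "move_arm", "payload": {
  "moves": [
    [146,20,560,0,20,0],
    [146,20,560,0,20,0],
    [146,20,560,0,20,0],
    [146,20,560,0,20,0],
    [146,20,560,0,20,0],
    [146,20,560,0,20,0],
    [146,20,560,0,20,0],
    [146,20,560,0,20,0],
    [146,20,560,0,20,0],
    [146,20,560,0,20,0],
    [146,20,560,0,20,0],
    [146,20,560,0,20,0],
    [146,20,560,0,20,0],
    [146,20,560,0,20,0],
    [146,50,560,0,20,0],
    [146,75,560,0,20,0],
    [146,75,560,0,20,0],
    [146,75,560,0,20,0]
  ]
}}

```text
time_s: 12.78
tool_pos: [0.4501, -0.4101, 0.0933]
tool_rot: [-90.1, -0.3, 161.2]
force: [0.1, 0.1, -0.1]
grip_width: 0.0451
```

```bash
python3 - <<'E'
from h import *
goto(.4547,-.4095,.014,161.2)
read_camera('side')
p,d=read_camera('side'); goto(.4547,-.4095,.014,161.2)
c=proj('side',[.455,-.41,.05]).astype(int); cv2.imwrite('pics/t_side.png',cv2.resize(p[c[1]-50:c[1]+50,c[0]-60:c[0]+60],None,fx=6,fy=6,interpolation=3)[:,:,::-1])
E
```

```text
12.78 [ 0.4501 -0.4101  0.0933] [-90.14  -0.28 161.22] F [ 0.14  0.13 -0.06] T [0.09 0.04 0.05] g 45.1 q [ 48.7  20.  -10.6  97.9   4.   62.8 -72. ]
row [-4.5 79.3 -1.9] [0.14 0.02 0.28] rows>= 2
12.88 [ 0.4525 -0.4117  0.0966] [-8.9980e+01  7.0000e-02  1.6126e+02] F [0.33 0.09 1.05] T [ 0.06 -0.01 -0.07] g 44.8 q [ 48.6  19.9 -10.6  97.7   4.   62.7 -72. ]
row [-1.3 82.6 -2.8] [-0.02  0.06 -0.07] rows>= 2
```

View pics/t_side.png

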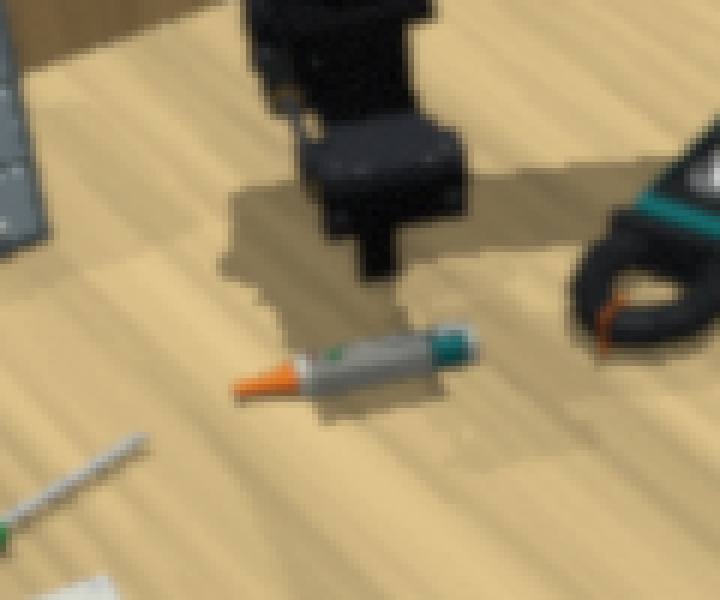

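{"api": "move_arm", "payload": {
  "moves": [
    [-1.5,30,-2.5,0,0,0],
    [-1.5,55,-2.5,0,0,0],
    [-1.5,75,-2.5,0,0,0],
    [-1.5,81,-2.5,0,0,0],
    [-1.5,81,-2.5,0,0,0],
    [-1.5,81,-2.5,0,0,0]
  ]
}}

```text
time_s: 13.38
tool_pos: [0.4552, -0.4109, 0.0163]
tool_rot: [-89.9, 0.1, 161.2]
force: [0.6, 0.2, 0.9]
grip_width: 0.0447
```

```bash
python3 - <<'E'
from h import *
for i in range(2): read_camera('side')
goto(.4547,-.4095,.014,161.2)
E
```

```text
13.48 [ 0.4555 -0.4114  0.0169] [-89.91   0.21 161.19] F [ 0.35  0.37 -0.  ] T [ 0.05  0.03 -0.04] g 45.0 q [ 48.   25.2 -10.2 100.7   5.3  54.3 -73.2]
row [ 1.3  2.9 -1.6] [-0.09 -0.01 -0.21] rows>= 1
```

{"api": "move_arm", "payload": {
  "moves": [
    [1,2,-1.5,0,0,0],
    [1,2,-1.5,0,0,0],
    [1,2,-1.5,0,0,0]
  ]
}}

```text
time_s: 13.73
tool_pos: [0.4538, -0.4087, 0.0132]
tool_rot: [-90.0, 0.0, 161.2]
force: [0.4, 0.4, 0.2]
grip_width: 0.045
```

{"api": "move_arm", "payload": {
  "moves": [
    [0,0,0,0,0,0],
    [0,0,0,0,0,0],
    [0,0,0,0,0,0],
    [0,0,0,0,0,0],
    [0,0,0,0,0,0],
    [0,0,0,0,0,0]
  ],
  "claw": 10,
  "newtons": 20
}}

```text
time_s: 14.23
tool_pos: [0.4535, -0.4086, 0.0125]
tool_rot: [-90.0, -0.0, 161.2]
force: [-1.1, 0.2, 0.8]
grip_width: 0.0215
```

```bash
python3 - <<'E'
from h import *
st()
E
```

```text
14.23 [ 0.4535 -0.4086  0.0125] [-90.    -0.   161.18] F [-1.08  0.22  0.76] T [0.05 0.06 0.07] g 21.5 q [ 47.9  25.3 -10.2 101.1   5.4  54.  -73.3]
```

{"api": "move_arm", "payload": {
  "moves": [
    [0,-30,0,0,0,0],
    [0,-70,0,0,0,0],
    [0,-110,0,0,0,0],
    [0,-125,0,0,0,0],
    [0,-125,0,0,0,0],
    [0,-125,0,0,0,0]
  ]
}}

```text
time_s: 14.73
tool_pos: [0.4539, -0.409, 0.1386]
tool_rot: [-89.9, 0.1, 161.2]
force: [-0.7, 0.4, -0.8]
grip_width: 0.022
```

```bash
python3 - <<'E'
from fit import *
goto(.5527,.0138,.12,-178.7)
imgs={}
for n in('top','side'):
    p,d=read_camera(n); imgs[n]=p
    h=cv2.cvtColor(p,cv2.COLOR_RGB2HSV).astype(int); m=((h[...,0]<6)|(h[...,0]>174))&(h[...,1]>150)&(h[...,2]>60)
    c=proj(n,[.552,.072,.05]); v,u=np.mgrid[:420,:560]; m&=(np.hypot(u-c[0],v-c[1])<45)
    q=np.argwhere(m)[:,::-1].astype(float); P=onz(n,q[:,0],q[:,1],.054); r=cv2.minAreaRect((P[:,:2]*1000).astype(np.float32)); print(n,m.sum(),P.mean(0).round(4),r)
E
```

```text
14.73 [ 0.4539 -0.409   0.1386] [-8.9940e+01  1.1000e-01  1.6118e+02] F [-0.71  0.36 -0.8 ] T [0.07 0.06 0.01] g 22.0 q [ 48.6  17.5 -10.9  95.6   3.6  67.1 -72. ]
row [  43.    18.1 -432.1] [ -0.08 -20.12  -0.1 ] rows>= 11
top 356 [0.5545 0.0715 0.054 ] ((556.09326171875, 71.27104187011719), (94.9879379272461, 22.916296005249023), 0.4989122450351715)
side 319 [0.5603 0.0762 0.054 ] ((558.9100341796875, 76.00247192382812), (98.55632781982422, 26.67074203491211), 1.06252121925354)
```

{"api": "move_arm", "payload": {
  "moves": [
    [43,0,-432,0,-20,0],
    [43,0,-432,0,-20,0],
    [43,0,-432,0,-20,0],
    [43,0,-432,0,-20,0],
    [43,0,-432,0,-20,0],
    [43,0,-432,0,-20,0],
    [43,0,-432,0,-20,0],
    [43,0,-432,0,-20,0],
    [43,0,-432,0,-20,0],
    [43,0,-432,0,-20,0],
    [43,0,-432,0,-20,0],
    [43,10,-432,0,-20,0],
    [43,30,-432,0,-20,0],
    [43,30,-432,0,-20,0],
    [43,30,-432,0,-20,0],
    [43,30,-432,0,-20,0],
    [43,30,-432,0,-20,0]
  ]
}}

```text
time_s: 16.25
tool_pos: [0.5525, 0.0133, 0.108]
tool_rot: [-90.0, 0.0, -178.9]
force: [-0.6, -0.8, -0.5]
grip_width: 0.0221
```

```bash
python3 - <<'E'
from fit import *
for i in range(2): read_camera('side')
imgs={n:read_camera(n)[0] for n in('top','side')}
goto(.5527,.0138,.06,-178.7)
o=env.get_obs(); x,y,z=o['tool_pos']; yaw=np.radians(1.3)
for n,p in imgs.items():
    big=cv2.resize(p,None,fx=6,fy=6,interpolation=3)[:,:,::-1].copy()
    for P in TESTER:
        q=cv2.convexHull(proj(n,place(P,x+.0013,y,yaw,z-.0125)).astype(np.float32)); cv2.polylines(big,[np.int32(q*6+3)],1,(0,0,255),1)
    c=proj(n,[.555,.013,.08]).astype(int)*6
    cv2.imwrite(f'pics/g_{n}.png',cv2.convertScaleAbs(big[c[1]-280:c[1]+280,c[0]-200:c[0]+200],alpha=1.4))
cv2.imwrite('pics/g.png',np.hstack([cv2.imread(f'pics/g_{n}.png') for n in('top','side')]))
E
```

```text
16.45 [0.5526 0.0138 0.1082] [-8.9980e+01  6.0000e-02 -1.7885e+02] F [-0.5  -0.08  0.03] T [ 0.02  0.01 -0.03] g 22.2 q [ 21.9  14.4 -29.5 104.9   8.   62.6 -99.3]
row [-0.1 48.2  0. ] [-0.02 -0.15 -0.06] rows>= 2
```

View pics/g.png

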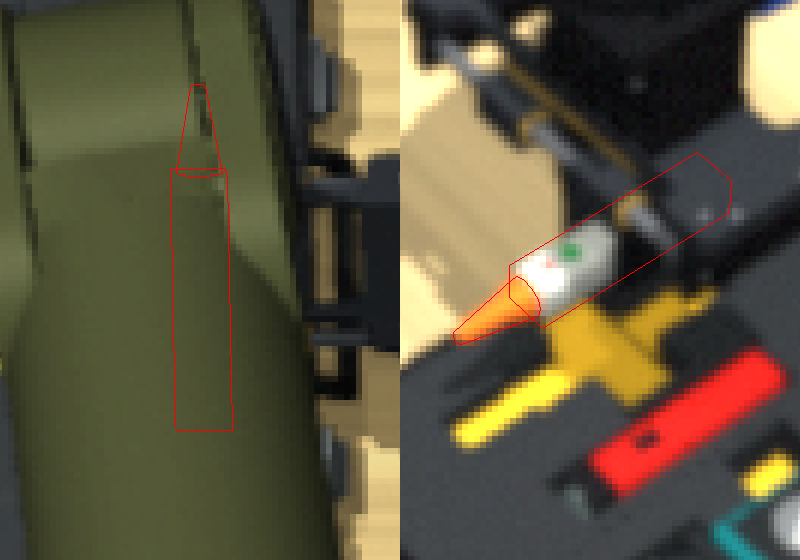

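{"api": "move_arm", "payload": {
  "moves": [
    [0,25,0,0,0,0],
    [0,40,0,0,0,0],
    [0,46,0,0,0,0],
    [0,49,0,0,0,0],
    [0,52,0,0,0,0],
    [0,52,0,0,0,0]
  ]
}}

```text
time_s: 16.95
tool_pos: [0.5524, 0.0145, 0.0562]
tool_rot: [-90.0, 0.0, -178.8]
force: [-0.2, 0.7, 0.4]
grip_width: 0.0223
```

```bash
python3 - <<'E'
from fit import *
st()
p=read_camera('side')[0]; st(); n='side'
big=cv2.resize(p,None,fx=6,fy=6,interpolation=3)[:,:,::-1].copy(); c=proj(n,[.555,.013,.06]).astype(int)*6
cv2.imwrite(f'pics/g2.png',cv2.convertScaleAbs(big[c[1]-280:c[1]+280,c[0]-300:c[0]+300],alpha=1.4))
E
```

```text
16.95 [0.5524 0.0145 0.0562] [-9.000e+01  2.000e-02 -1.788e+02] F [-0.22  0.65  0.4 ] T [0.16 0.43 0.06] g 22.3 q [  20.9   18.1  -28.8  107.4   10.3   57.1 -101.1]
17.0 [0.5525 0.0145 0.0562] [-9.0010e+01  3.0000e-02 -1.7881e+02] F [-1.91  0.56 -0.22] T [0.22 0.49 0.05] g 21.9 q [  20.9   18.1  -28.8  107.4   10.3   57.1 -101.1]
```

View pics/g2.png

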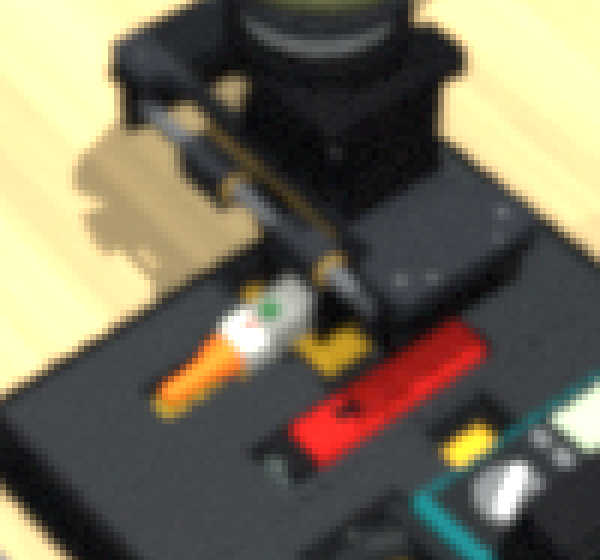

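{"api": "move_arm", "payload": {
  "moves": [
    [0,3,0,0,0,0],
    [0,5,0,0,0,0],
    [0,7,0,0,0,0],
    [0,8,0,0,0,0],
    [0,8,0,0,0,0]
  ]
}}

```text
time_s: 17.42
tool_pos: [0.5533, 0.0146, 0.0495]
tool_rot: [-90.0, 0.1, -178.8]
force: [-3.6, 1.2, 8.2]
grip_width: 0.0218
```

```bash
python3 - <<'E'
from h import *
st()
E
```

```text
17.42 [0.5533 0.0146 0.0495] [-8.999e+01  1.400e-01 -1.788e+02] F [-3.63  1.21  8.15] T [0.19 0.64 0.04] g 21.8 q [  20.8   18.6  -28.7  107.6   10.6   56.3 -101.4]
```

{"api": "move_arm", "payload": {
  "moves": [
    [0,1,0,0,0,0],
    [0,2,0,0,0,0],
    [0,3,0,0,0,0],
    [0,3,0,0,0,0]
  ]
}}

```text
time_s: 17.75
tool_pos: [0.5532, 0.0146, 0.0463]
tool_rot: [-90.0, 0.1, -178.8]
force: [-4.0, 1.3, 7.9]
grip_width: 0.022
```

```bash
python3 - <<'E'
from h import *
st()
E
```

```text
17.75 [0.5532 0.0146 0.0463] [-8.999e+01  1.300e-01 -1.788e+02] F [-4.03  1.32  7.89] T [0.23 0.59 0.07] g 22.0 q [  20.7   18.8  -28.6  107.7   10.8   55.9 -101.5]
```

{"api": "move_arm", "payload": {
  "moves": [
    [0,-1,0,0,0,0],
    [0,-1,0,0,0,0],
    [0,-1,0,0,0,0],
    [0,-1,0,0,0,0]
  ],
  "claw": 33
}}

```text
time_s: 18.08
tool_pos: [0.5524, 0.0139, 0.0455]
tool_rot: [-90.0, 0.0, -178.8]
force: [-0.6, 0.3, 1.5]
grip_width: 0.0321
```

{"api": "move_arm", "payload": {
  "moves": [
    [0,-15,0,0,0,0],
    [0,-35,0,0,0,0],
    [0,-55,0,0,0,0],
    [0,-55,0,0,0,0],
    [0,-55,0,0,0,0]
  ]
}}

```text
time_s: 18.5
tool_pos: [0.5531, 0.014, 0.1015]
tool_rot: [-90.0, 0.1, -178.8]
force: [-0.2, -0.9, 0.2]
grip_width: 0.0328
```

```bash
python3 - <<'E'
from h import *
read_camera('side')
goto(.5577,.0143,.072,-178.8)
E
```

```text
18.55 [0.5522 0.0139 0.1004] [-8.9980e+01  1.0000e-02 -1.7884e+02] F [-1.08 -0.83 -0.4 ] T [-0.02  0.   -0.01] g 33.0 q [ 21.8  15.  -29.4 105.3   8.3  61.8 -99.6]
row [-5.5 28.4 -0.3] [-0.02 -0.04 -0.01] rows>= 1
```

Close and press at x≈+5 (home: TCP z 0.066).

{"api": "move_arm", "payload": {
  "moves": [
    [-5.5,10,0,0,0,0],
    [-5.5,20,0,0,0,0],
    [-5.5,20,0,0,0,0],
    [-5.5,26,0,0,0,0],
    [-5.5,29,0,0,0,0],
    [-5.5,31,0,0,0,0],
    [-5.5,33,0,0,0,0],
    [-5.5,34,0,0,0,0],
    [-5.5,35,0,0,0,0],
    [-5.5,35,0,0,0,0]
  ],
  "claw": 0
}}

```text
time_s: 19.38
tool_pos: [0.5577, 0.0143, 0.0664]
tool_rot: [-90.0, -0.0, -178.8]
force: [-2.7, -0.3, 6.1]
grip_width: 0.0001
```

```bash
python3 - <<'E'
from h import *
st()
E
```

```text
19.38 [0.5577 0.0143 0.0664] [ -89.97   -0.   -178.82] F [-2.68 -0.27  6.11] T [0.01 0.66 0.  ] g 0.1 q [  21.    17.9  -28.9  106.2   10.1   58.4 -100.9]
```

{"api": "move_arm", "payload": {
  "moves": [
    [0,1,0,0,0,0],
    [0,2,0,0,0,0],
    [0,2,0,0,0,0]
  ]
}}

```text
time_s: 19.63
tool_pos: [0.5578, 0.0143, 0.0664]
tool_rot: [-89.9, -0.0, -178.8]
force: [-7.7, -0.6, 17.3]
grip_width: 0.0001
```

```bash
python3 - <<'E'
from h import *
st()
E
```

```text
19.63 [0.5578 0.0143 0.0664] [-8.9920e+01 -1.0000e-02 -1.7882e+02] F [-7.68 -0.63 17.29] T [-0.03  1.81  0.05] g 0.1 q [  20.9   18.   -28.9  106.2   10.2   58.4 -101. ]
```

{"api": "move_arm", "payload": {
  "moves": [
    [0,-8,0,0,0,0],
    [-20,-12,0,0,0,0],
    [-34,-12,0,0,0,0],
    [-34,-12,0,0,0,0],
    [-34,-6,0,0,0,0],
    [-34,-3,0,0,0,0],
    [-34,-2,0,0,0,0],
    [-34,-1,0,0,0,0],
    [-34,-1,0,0,0,0]
  ]
}}

```text
time_s: 20.38
tool_pos: [0.5911, 0.015, 0.0664]
tool_rot: [-89.9, -0.0, -178.8]
force: [-4.6, -0.3, 13.6]
grip_width: 0.0004
```

{"api": "move_arm", "payload": {
  "moves": [
    [0,-10,0,0,0,0],
    [0,-20,0,0,0,0],
    [40,-20,0,0,0,0],
    [80,-20,0,0,0,0],
    [84,-20,0,0,0,0],
    [84,-20,0,0,0,0],
    [84,-10,0,0,0,0],
    [84,-6,0,0,0,0],
    [84,-4,0,0,0,0],
    [84,-3,0,0,0,0],
    [84,-2.5,0,0,0,0],
    [84,-2.5,0,0,0,0]
  ]
}}

```text
time_s: 21.38
tool_pos: [0.5081, 0.0135, 0.0668]
tool_rot: [-90.0, -0.0, -178.8]
force: [-0.1, 0.7, 0.8]
grip_width: 0.0002
```

{"api": "move_arm", "payload": {
  "moves": [
    [0,1,0,0,0,0],
    [0,2,0,0,0,0],
    [0,3,0,0,0,0],
    [0,3,0,0,0,0]
  ]
}}

```text
time_s: 21.72
tool_pos: [0.5082, 0.0134, 0.0664]
tool_rot: [-89.9, 0.0, -178.8]
force: [-6.2, -0.1, 16.6]
grip_width: 0.0006
```

{"api": "move_arm", "payload": {
  "moves": [
    [0,-40,0,0,0,0],
    [0,-80,0,0,0,0],
    [0,-115,0,0,0,0],
    [0,-115,40,0,0,0],
    [0,-115,80,0,0,0],
    [0,-115,120,0,0,0],
    [0,-115,160,0,0,0],
    [0,-115,200,0,0,0],
    [0,-115,240,0,0,0],
    [0,-115,240,0,0,0],
    [0,-115,240,0,0,0]
  ]
}}

```text
time_s: 22.63
tool_pos: [0.5119, -0.2299, 0.1787]
tool_rot: [-90.0, -0.0, -179.2]
force: [-0.0, 0.6, -0.5]
grip_width: 0.0002
```

```bash
python3 look.py n1
```

```text
22.63 [ 0.5119 -0.2299  0.1787] [-8.9990e+01 -3.0000e-02 -1.7916e+02] F [-0.01  0.65 -0.46] T [ 0.11  0.01 -0.02] g 0.2 q [ 38.8  10.6 -19.3  99.6   3.7  70.4 -70.7]
```

View pics/n1_top.png

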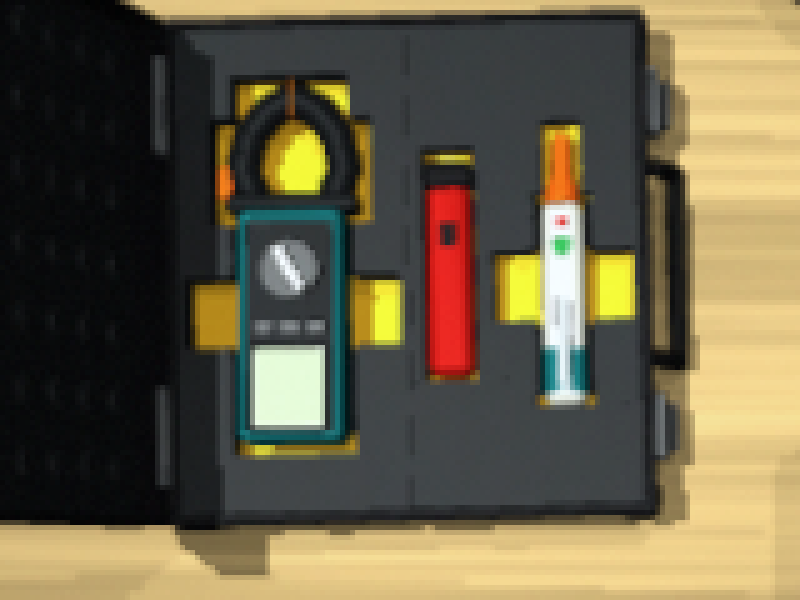

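View pics/n1_side.png

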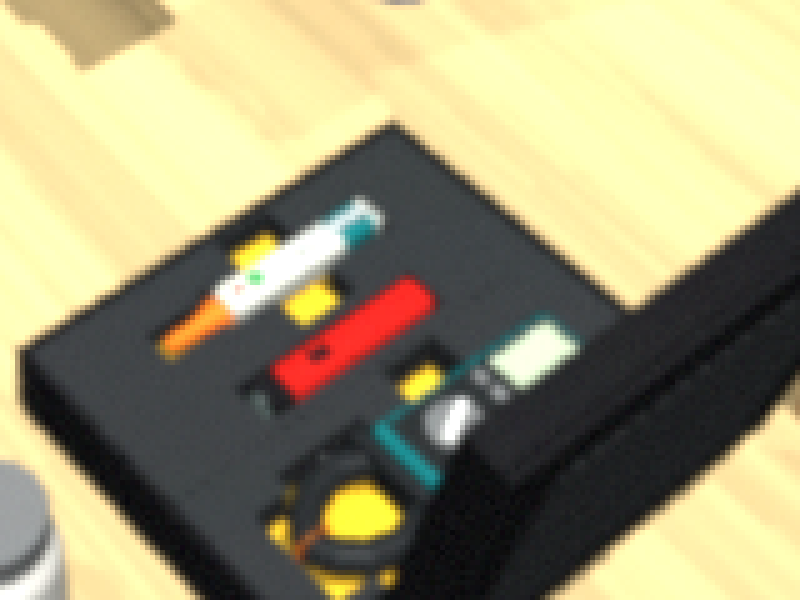

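```bash
python3 - <<'E'
from h import *
d=np.load('top_n1.npz')['d']; C=cloud('top',d)
m=(d>.1)&(C[...,2]>.27)&(C[...,2]<.31)&(C[...,1]>.2)&(C[...,1]<.33); P=C[m]*1000; print('lid edge',len(P),np.percentile(P,[2,50,98],axis=0).round())
m=(d>.1)&(C[...,2]>.04)&(C[...,2]<.06)&(C[...,1]>-.06)&(C[...,1]<.2)&(C[...,0]>.35); P=C[m]*1000; print('rim',np.percentile(P,[.5,50,99.5],axis=0).round())
goto(.545,-.02,.36,-90)
H=np.array([214,52.])
for th in(101,95,88,80,70,60,50,40,30,20,10,5,0):
    t=np.radians(th); r=190+30*(101-th)/101
    c=H+r*np.array([-np.cos(t),np.sin(t)])+26*np.array([np.sin(t),np.cos(t)])
    print(th,'tipcentre y,TCPz',(c+[9.5,11]).round())
E
```

```text
lid edge 1520 [[433. 264. 283.]
 [557. 278. 289.]
 [686. 292. 294.]]
rim [[435. -32.  41.]
 [583.  77.  49.]
 [946. 199.  60.]]
22.73 [ 0.5129 -0.2256  0.1789] [ -90.06    0.   -178.78] F [ 0.53 -0.85  0.03] T [ 0.04 -0.01 -0.  ] g 0.7 q [ 38.6  10.5 -19.6  99.7   3.7  70.4 -70.7]
row [ -36.5 -180.9 -205.1] [ 5.000e-02 -8.878e+01 -5.000e-02] rows>= 13
101 tipcentre y,TCPz [285. 245.]
95 tipcentre y,TCPz [266. 252.]
88 tipcentre y,TCPz [243. 258.]
80 tipcentre y,TCPz [215. 261.]
70 tipcentre y,TCPz [180. 259.]
60 tipcentre y,TCPz [145. 251.]
50 tipcentre y,TCPz [112. 237.]
40 tipcentre y,TCPz [ 81. 217.]
30 tipcentre y,TCPz [ 54. 191.]
20 tipcentre y,TCPz [ 31. 161.]
10 tipcentre y,TCPz [ 14. 126.]
5 tipcentre y,TCPz [  8. 108.]
0 tipcentre y,TCPz [ 4. 89.]
```

{"api": "move_arm", "payload": {
  "moves": [
    [-43,-190,-205,0,-89,0],
    [-43,-190,-205,0,-89,0],
    [-43,-190,-205,0,-89,0],
    [-43,-190,-205,0,-89,0],
    [-43,-190,-205,0,-89,0],
    [-43,-190,-205,0,-89,0],
    [-43,-190,-205,0,-89,0],
    [-43,-190,-205,0,-89,0],
    [-43,-190,-205,0,-89,0],
    [-43,-190,-205,0,-89,0],
    [-43,-190,-205,0,-89,0],
    [-43,-190,-205,0,-89,0],
    [-43,-190,-205,0,-89,0],
    [-43,-190,-205,0,-89,0],
    [-43,-190,-205,0,-89,0],
    [-43,-190,-205,0,-89,0]
  ]
}}

```text
time_s: 24.07
tool_pos: [0.5512, -0.0196, 0.3691]
tool_rot: [-90.0, -0.0, -89.8]
force: [-0.9, 0.9, -0.0]
grip_width: -0.0003
```

```bash
python3 - <<'E'
from h import *
goto(.555,.35,.375,-90)
E
```

```text
24.07 [ 0.5512 -0.0196  0.3691] [-8.999e+01 -1.000e-02 -8.980e+01] F [-0.85  0.87 -0.04] T [ 0.04 -0.11  0.03] g -0.3 q [ 30.3   6.6 -34.1  83.    3.7  91.5  -3.4]
row [-369.6   -5.9    5.1] [-0.01  0.2   0.01] rows>= 9
```

{"api": "move_arm", "payload": {
  "moves": [
    [-370,-6,4,0,0,0],
    [-370,-6,4,0,0,0],
    [-370,-6,4,0,0,0],
    [-370,-6,4,0,0,0],
    [-370,-6,4,0,0,0],
    [-370,-6,4,0,0,0],
    [-370,-6,4,0,0,0],
    [-370,-6,4,0,0,0],
    [-370,-6,4,0,0,0],
    [-370,-6,4,0,0,0],
    [-370,-6,4,0,0,0],
    [-370,-6,4,0,0,0]
  ]
}}

```text
time_s: 25.07
tool_pos: [0.5543, 0.3489, 0.3747]
tool_rot: [-90.0, -0.1, -89.8]
force: [0.1, 0.1, -1.0]
grip_width: 0.0006
```

```bash
python3 - <<'E'
from h import *
goto(.555,.35,.24,-90)
p=read_camera('side')[0]; cv2.imwrite('pics/l1.png',p[:,:,::-1])
E
```

```text
25.07 [0.5543 0.3489 0.3747] [-9.001e+01 -6.000e-02 -8.984e+01] F [ 0.14  0.06 -1.04] T [-0.01 -0.11  0.01] g 0.6 q [ -3.7  23.3 -45.4  66.7  16.5  96.3 -44.7]
row [ -1.2 134.7   0.7] [0.01 0.16 0.06] rows>= 4
```

View pics/l1.png

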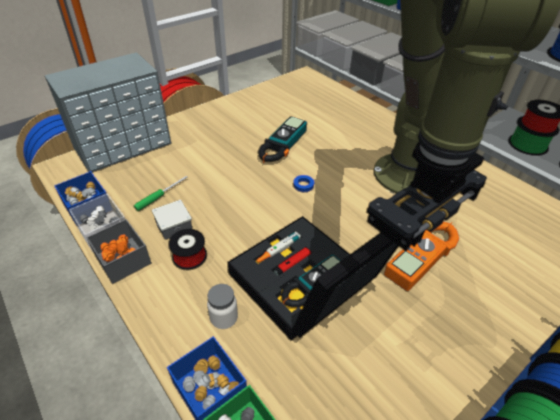

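{"api": "move_arm", "payload": {
  "moves": [
    [0,40,0,0,0,0],
    [0,80,0,0,0,0],
    [0,115,0,0,0,0],
    [0,133,0,0,0,0],
    [0,133,0,0,0,0],
    [20,133,0,0,0,0],
    [40,133,0,0,0,0],
    [52,133,0,0,0,0],
    [58,132,0,0,0,0],
    [64,130,0,0,0,0],
    [70,128,0,0,0,0],
    [76,126,0,0,0,0],
    [76,126,0,0,0,0]
  ]
}}

```text
time_s: 26.2
tool_pos: [0.5547, 0.2721, 0.2496]
tool_rot: [-90.0, -0.0, -89.9]
force: [0.1, 1.0, 0.6]
grip_width: 0.0005
```

```bash
python3 - <<'E'
from h import *
st()
p=read_camera('side')[0]; cv2.imwrite('pics/l2.png',cv2.resize(p[150:400,200:520],None,fx=2.4,fy=2.4)[:,:,::-1])
E
```

```text
26.2 [0.5547 0.2721 0.2496] [-9.000e+01 -5.000e-02 -8.989e+01] F [0.14 0.97 0.61] T [ 0.07 -0.15  0.04] g 0.5 q [  6.9  19.3 -44.8  85.4  13.7  80.9 -38.4]
```

View pics/l2.png

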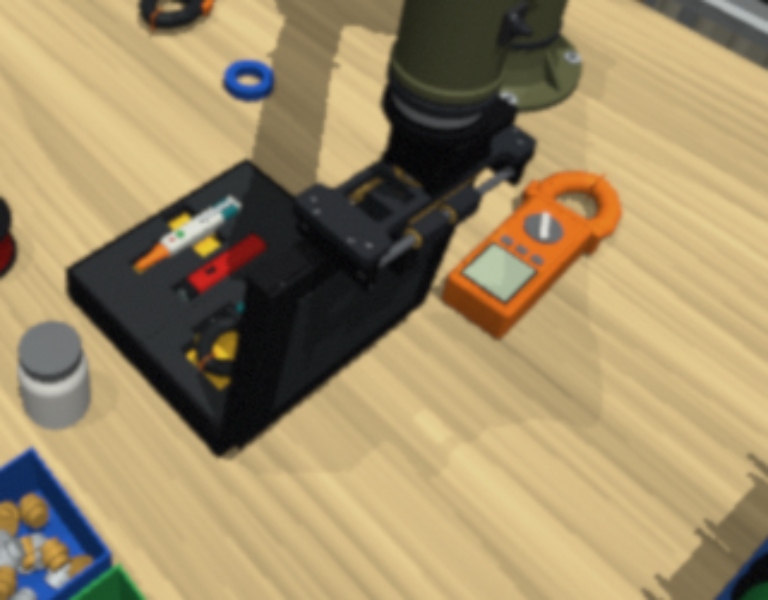

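{"api": "move_arm", "payload": {
  "moves": [
    [15,-4,0,0,0,0],
    [29,-8,0,0,0,0],
    [43,-10,0,0,0,0],
    [57,-11,0,0,0,0],
    [75,-11,0,0,0,0],
    [92,-9,0,0,0,0],
    [110,-6,0,0,0,0],
    [127,-1,0,0,0,0],
    [144,5,0,0,0,0],
    [160,13,0,0,0,0],
    [160,13,0,0,0,0]
  ]
}}

```text
time_s: 27.17
tool_pos: [0.5542, 0.1089, 0.234]
tool_rot: [-90.2, -0.2, -90.1]
force: [0.5, -0.1, -1.2]
grip_width: 0.0003
```

```bash
python3 - <<'E'
from h import *
st()
p=read_camera('side')[0]; cv2.imwrite('pics/l3.png',cv2.resize(p[150:400,200:520],None,fx=2.4,fy=2.4)[:,:,::-1])
E
```

```text
27.17 [0.5542 0.1089 0.234 ] [-90.24  -0.18 -90.09] F [ 0.52 -0.13 -1.16] T [-0.06 -0.11 -0.03] g 0.3 q [ 22.5  11.8 -41.3  94.1   8.   77.4 -20.1]
```

View pics/l3.png

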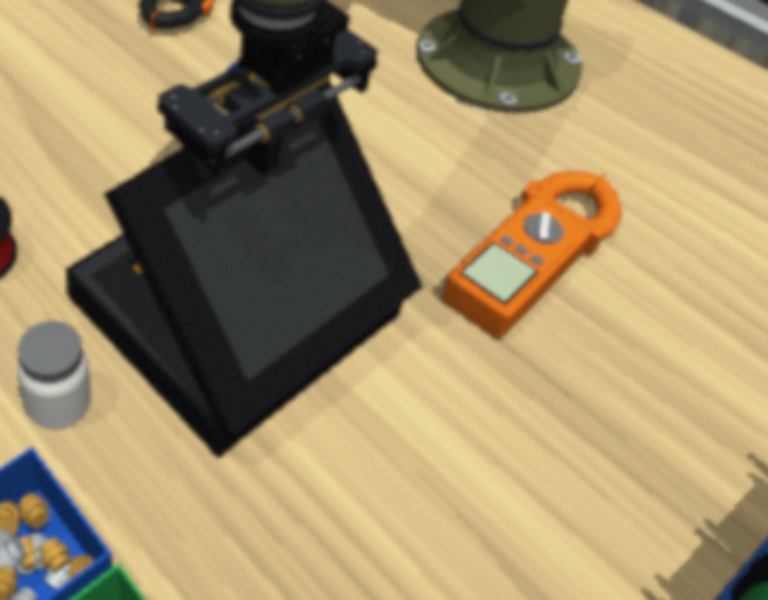

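{"api": "move_arm", "payload": {
  "moves": [
    [14,9,0,0,0,0],
    [29,18,0,0,0,0],
    [43,31,0,0,0,0],
    [56,44,0,0,0,0],
    [68,59,0,0,0,0],
    [79,74,0,0,0,0],
    [88,91,0,0,0,0],
    [96,109,0,0,0,0],
    [102,127,0,0,0,0],
    [105,138,0,0,0,0],
    [106,143,0,0,0,0],
    [106,143,0,0,0,0]
  ]
}}

```text
time_s: 28.22
tool_pos: [0.5546, 0.0078, 0.0922]
tool_rot: [-90.1, 0.0, -89.8]
force: [-0.0, -0.1, 0.1]
grip_width: 0.0004
```

```bash
python3 - <<'E'
from h import *
st()
p=read_camera('side')[0]; cv2.imwrite('pics/l4.png',cv2.resize(p[150:400,200:520],None,fx=2.4,fy=2.4)[:,:,::-1])
E
```

```text
28.22 [0.5546 0.0078 0.0922] [-9.013e+01  2.000e-02 -8.978e+01] F [-0.03 -0.12  0.06] T [ 0.   -0.1   0.03] g 0.4 q [ 28.5  17.2 -36.8 105.1  11.5  61.6 -12.3]
```

View pics/l4.png

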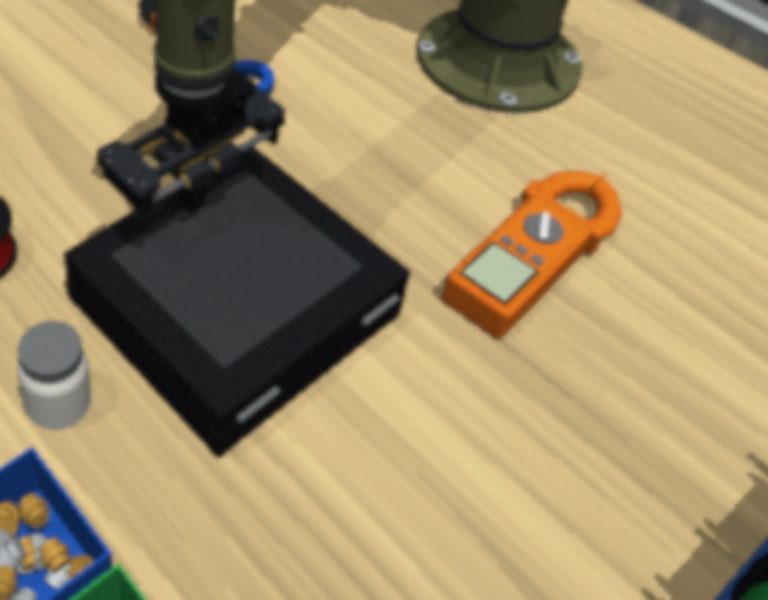

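{"api": "move_arm", "payload": {
  "moves": [
    [12,1,0,0,0,0],
    [14,3,0,0,0,0],
    [14,4,0,0,0,0],
    [14,5,0,0,0,0],
    [14,5,0,0,0,0]
  ]
}}

```text
time_s: 28.68
tool_pos: [0.556, -0.0084, 0.0894]
tool_rot: [-89.9, -0.1, -89.9]
force: [-2.3, -3.0, 6.1]
grip_width: 0.0004
```

{"api": "move_arm", "payload": {
  "moves": [
    [0,1,0,0,0,0],
    [0,2,0,0,0,0],
    [0,2,0,0,0,0],
    [0,2,0,0,0,0]
  ]
}}

```text
time_s: 29.02
tool_pos: [0.556, -0.0084, 0.0893]
tool_rot: [-89.9, -0.2, -89.9]
force: [-7.0, -2.5, 18.1]
grip_width: 0.0005
```

{"api": "move_arm", "payload": {
  "moves": [
    [0,-30,0,0,0,0],
    [0,-70,0,0,0,0],
    [0,-110,0,0,0,0],
    [0,-150,0,0,0,0],
    [40,-150,0,0,0,0],
    [80,-150,0,0,0,0],
    [120,-150,0,0,0,0],
    [160,-150,0,0,0,0],
    [200,-150,0,0,0,0],
    [200,-150,0,0,0,0],
    [200,-150,0,0,0,0]
  ]
}}

```text
time_s: 29.93
tool_pos: [0.5551, -0.2103, 0.2357]
tool_rot: [-90.0, -0.0, -90.2]
force: [0.2, 0.1, 0.5]
grip_width: 0.0006
```

```bash
python3 - <<'E'
from h import *
st()
p,d=read_camera('top'); cv2.imwrite('pics/e_top.png',p[:,:,::-1]); C=cloud('top',d)
for y in(-.02,.03,.09,.15,.2): 
    print(y,[ (np.median(C[(np.abs(C[...,1]-y)<.008)&(np.abs(C[...,0]-x)<.008)][:,2])*1000).round(1) for x in(.45,.55,.65)])
p=read_camera('side')[0]; cv2.imwrite('pics/e_side.png',p[:,:,::-1])
E
```

```text
29.93 [ 0.5551 -0.2103  0.2357] [-9.003e+01 -1.000e-02 -9.018e+01] F [0.23 0.14 0.53] T [ 0.06 -0.08 -0.01] g 0.6 q [ 43.7  13.7 -30.   90.5   7.   77.7  12.7]
-0.02 [np.float64(77.3), np.float64(76.5), np.float64(75.2)]
0.03 [np.float64(76.8), np.float64(76.9), np.float64(75.8)]
0.09 [np.float64(77.2), np.float64(76.8), np.float64(77.0)]
0.15 [np.float64(76.9), np.float64(77.4), np.float64(77.6)]
0.2 [np.float64(77.0), np.float64(76.1), np.float64(76.7)]
```

View pics/e_top.png

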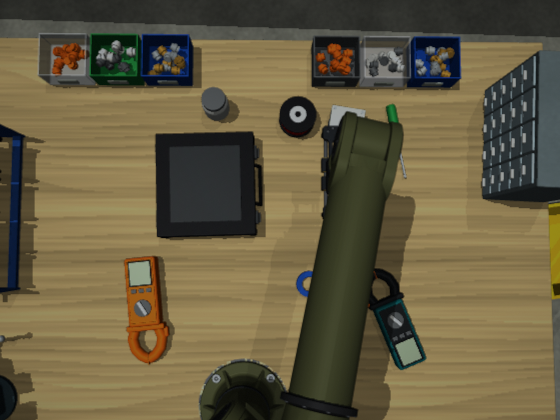

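View pics/e_side.png

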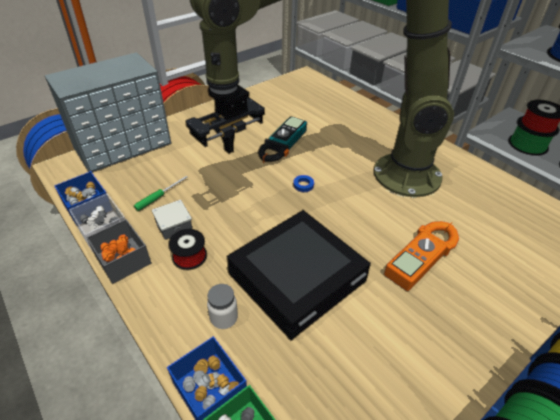

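The lid lies flat, at about 77 mm all over in the depth picture and 78 mm by touch. The bystanders are where they were and the arm touches nothing.

```bash
python3 -c "
from cell import job
print(job.sign_off())"
```

```text
the job is handed in; nothing more can be done
None
```

The test kit is packed and the job is handed in after about 30 s. Both instruments are pressed home in their cutouts and the lid is shut.

- **Clamp meter** (the smaller teal one): I gripped it, pressed it in, then pushed it down at the tail and the front with about 20 N. Both ends stopped hard at 62.4 mm; fully home is 62 mm.
- **Pen tester**: I did the same, pushing with 14–17 N. The nose end, middle and tail all stopped at 55.4 mm; fully home is 55 mm, so it lies level.
- **Torch and bystanders**: the torch looked unmoved in the last pictures before the lid closed. The final pictures show the other things on the bench where they started, though the arm partly hid the junction box and screwdriver from above.
- **Lid**: I swung it over from behind and pressed it near its free edge with 18 N. It stopped at 78.3 mm; shut is 78 mm. The depth picture reads it flat at about 75–78 mm.

**Checks that disagreed:** after the first press, the depth picture showed the meter's tail 1–2 mm higher than its front. The touch checks did not bear this out. The meter sits against the jaw end of its endways play. The side camera could not fit the meter's cutout because the lid hid part of it, so I used the top camera's fit.

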